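# Check the hanging weights on the balance and hang them up

## Task

Check the hanging weights that stand on the near pan: with all of them still there, load reference discs from the tray onto the far pan until the beam stays level by itself. Then hang every weight by its handle on the hooks of the stand and put all the discs back in the tray, standing flat, without disturbing the other things on the table.

Things in the scene. Friction and masses are not known exactly. Their poses are not given: they have to be found in the camera images.
- balance: white two-pan balance fixed to the table. Origin on the table under the pivot; its arms run along its x; +x is the far arm, -x the near one (robot side). Pivot 78 mm above the table; pans 100 mm either side of the pivot; between them two cheeks 64 mm apart over all (along y) rise to 92 mm, and a black pointer before a small dial card to 125 mm
- beam (a joint): tilt of the beam, rad: 0 level, negative near pan down, positive far pan down; stops at -0.15 and +0.15. The pans stay horizontal; it does not matter where on a pan things stand. A surplus of 150 g tips it by about 0.10 rad; a larger one puts it on the stop. It swings for about a second after a change and returns to level when both pans are empty
- near_pan_floor (a point): centre of the floor of the near pan, the one that holds the hanging weights at the start: square steel pan 146 mm wide with a rim 9 mm above its floor; moves up and down with the beam, floor 101 mm above the table when level, 86 mm when down; axes as the balance
- far_pan_floor (a point): centre of the floor of the far pan, empty at the start, the same size; 101 mm above the table when level, 116 mm when up
- hook_stand: stand with three steel hooks, fixed. Origin on the table under the middle hook's hanging point. Base plate x -55..+95, y -125..+125, 12 mm thick; two posts at x = 65, y = +-115 mm bear a crossbar (14 mm thick, 200 mm up). The hooks are round bars 8 mm thick, 85 mm apart, axis 200 mm up, pointing to -x as far as x = -26 mm; then bent up, the tip ending at x = -37 mm, 218 mm up
- tray: flat aluminium tray fixed to the table, 160 x 160 mm, walls 4 mm thick and 22 mm high, floor 4 mm thick. Origin: centre of the underside. It holds the four reference discs at the start, in two rows about 72 mm apart
- hook0 (a point): hanging point on top of a hook's bar, 204 mm above the table, at y = -85 mm in the stand's frame; axes as the stand
- hook1 (a point): hanging point on top of a hook's bar, 204 mm above the table, at y = 0 mm in the stand's frame; axes as the stand
- hook2 (a point): hanging point on top of a hook's bar, 204 mm above the table, at y = 85 mm in the stand's frame; axes as the stand
- weight_large1: aluminium hanging weight, 300 g: cylinder 60 mm across, 39 mm high, with a strap handle on top: an arch 36 mm wide along the weight's y, 47 mm tall, strap 12 mm wide, legs 4 mm and top bar 5 mm thick; its opening, 28 x 42 mm, faces x. Origin: centre of the underside, z up; the top bar is at z = 81 to 86 mm. Can be pinched across the two legs from above.
- weight_large2: aluminium hanging weight, 300 g: cylinder 60 mm across, 39 mm high, with a strap handle on top: an arch 36 mm wide along the weight's y, 47 mm tall, strap 12 mm wide, legs 4 mm and top bar 5 mm thick; its opening, 28 x 42 mm, faces x. Origin: centre of the underside, z up; the top bar is at z = 81 to 86 mm. Can be pinched across the two legs from above. May be absent
- weight_small1: aluminium hanging weight, 150 g: cylinder 48 mm across, 31 mm high, with a strap handle on top: an arch 36 mm wide along the weight's y, 47 mm tall, strap 12 mm wide, legs 4 mm and top bar 5 mm thick; its opening, 28 x 42 mm, faces x. Origin: centre of the underside, z up; the top bar is at z = 73 to 78 mm. Can be pinched across the two legs from above. May be absent
- weight_small2: aluminium hanging weight, 150 g: cylinder 48 mm across, 31 mm high, with a strap handle on top: an arch 36 mm wide along the weight's y, 47 mm tall, strap 12 mm wide, legs 4 mm and top bar 5 mm thick; its opening, 28 x 42 mm, faces x. Origin: centre of the underside, z up; the top bar is at z = 73 to 78 mm. Can be pinched across the two legs from above. May be absent
- disc_large1: steel reference disc, 300 g: 54 mm across and 17 mm thick, with an upright knob 16 mm across rising 26 mm over its top face at the centre (overall height 43 mm). Origin: centre of the underside; z up.
- disc_large2: steel reference disc, 300 g: 54 mm across and 17 mm thick, with an upright knob 16 mm across rising 26 mm over its top face at the centre (overall height 43 mm). Origin: centre of the underside; z up.
- disc_small1: steel reference disc, 150 g: 42 mm across and 14 mm thick, with an upright knob 16 mm across rising 26 mm over its top face at the centre (overall height 40 mm). Origin: centre of the underside; z up.
- disc_small2: steel reference disc, 150 g: 42 mm across and 14 mm thick, with an upright knob 16 mm across rising 26 mm over its top face at the centre (overall height 40 mm). Origin: centre of the underside; z up.
- tape_roll: bystander: roll of white tape lying flat, 76 mm across, 19 mm high; leave alone
- round_tub: bystander: clear round tub, 107 mm across, 55 mm high; leave alone
- marker: bystander: marker pen with a black cap lying down, 134 mm long; leave alone

How it is judged:
On the way:
1. the beam stays level for half a second with every hanging weight on the near pan and the robot touching neither balance, weights nor discs (value of joint beam between -0.04 and 0.04 rad and velocity of joint beam between -0.1 and 0.1 rad/s and contact force between the fingers and balance below 0.2 N and x of weight_large1 in the frame of near_pan_floor between -0.075 and 0.075 m and y of weight_large1 in the frame of near_pan_floor between -0.075 and 0.075 m and z of weight_large1 in the frame of near_pan_floor between -0.01 and 0.012 m and contact force between the fingers and weight_large1 below 0.2 N and x of weight_large2 in the frame of near_pan_floor between -0.075 and 0.075 m and y of weight_large2 in the frame of near_pan_floor between -0.075 and 0.075 m and z of weight_large2 in the frame of near_pan_floor between -0.01 and 0.012 m and contact force between the fingers and weight_large2 below 0.2 N and x of weight_small1 in the frame of near_pan_floor between -0.075 and 0.075 m and y of weight_small1 in the frame of near_pan_floor between -0.075 and 0.075 m and z of weight_small1 in the frame of near_pan_floor between -0.01 and 0.012 m and contact force between the fingers and weight_small1 below 0.2 N and x of weight_small2 in the frame of near_pan_floor between -0.075 and 0.075 m and y of weight_small2 in the frame of near_pan_floor between -0.075 and 0.075 m and z of weight_small2 in the frame of near_pan_floor between -0.01 and 0.012 m and contact force between the fingers and weight_small2 below 0.2 N and contact force between the fingers and disc_large1 below 0.2 N and contact force between the fingers and disc_large2 below 0.2 N and contact force between the fingers and disc_small1 below 0.2 N and contact force between the fingers and disc_small2 below 0.2 N), for 0.5 s.
At the end, for the whole second after the job is handed in: every hanging weight present hangs upright (within 0.35 rad) and at rest on a hook of the stand, within its width, its underside 100 to 150 mm above the table; all four discs lie inside the tray, knob up (within 0.35 rad), at rest. Level on the way means within 0.04 rad (x of weight_large1 in the frame of hook_stand between -0.055 and 0.055 m and y of weight_large1 in the frame of hook_stand between -0.125 and 0.125 m and z of weight_large1 in the frame of hook_stand between 0.1 and 0.15 m and contact force between each of weight_large1, weight_large2, weight_small1, weight_small2 and hook_stand above 0.3 N and angle between each of weight_large1, weight_large2, weight_small1, weight_small2, disc_large1, disc_large2, disc_small1, disc_small2's own z axis and vertical below 0.35 rad and linear speed of each of weight_large1, weight_large2, weight_small1, weight_small2 below 0.06 m/s and x of weight_large2 in the frame of hook_stand between -0.055 and 0.055 m and y of weight_large2 in the frame of hook_stand between -0.125 and 0.125 m and z of weight_large2 in the frame of hook_stand between 0.1 and 0.15 m and x of weight_small1 in the frame of hook_stand between -0.055 and 0.055 m and y of weight_small1 in the frame of hook_stand between -0.125 and 0.125 m and z of weight_small1 in the frame of hook_stand between 0.1 and 0.15 m and x of weight_small2 in the frame of hook_stand between -0.055 and 0.055 m and y of weight_small2 in the frame of hook_stand between -0.125 and 0.125 m and z of weight_small2 in the frame of hook_stand between 0.1 and 0.15 m and x of disc_large1 in the frame of tray between -0.078 and 0.078 m and y of disc_large1 in the frame of tray between -0.078 and 0.078 m and z of disc_large1 in the frame of tray between -0.005 and 0.02 m and linear speed of each of disc_large1, disc_large2, disc_small1, disc_small2 below 0.05 m/s and x of disc_large2 in the frame of tray between -0.078 and 0.078 m and y of disc_large2 in the frame of tray between -0.078 and 0.078 m and z of disc_large2 in the frame of tray between -0.005 and 0.02 m and x of disc_small1 in the frame of tray between -0.078 and 0.078 m and y of disc_small1 in the frame of tray between -0.078 and 0.078 m and z of disc_small1 in the frame of tray between -0.005 and 0.02 m and x of disc_small2 in the frame of tray between -0.078 and 0.078 m and y of disc_small2 in the frame of tray between -0.078 and 0.078 m and z of disc_small2 in the frame of tray between -0.005 and 0.02 m); the robot touches nothing.
It fails at once if a bystander (tape roll, round tub, marker) is moved more than 40 mm (distance of any of tape_roll, round_tub, marker from where it was at the start of the episode above 0.04 m).
Of weight_large2, weight_small1, weight_small2 only 1 to 2 are there at a start; the rules pass over those that are not, and their reading is None.
At some moment in a run one of disc_large1, disc_large2, disc_small1, disc_small2 may be knocked a few centimetres aside while the robot is not near it.
Once in a run the grip may slacken for a moment while it holds something.
It also fails if it takes over 210 s, if anything falls off the work surface, if the arm or the gripper's body presses on something with over 40 N, if the wrist force passes 120 N, or if a joint passes its speed limit or range.

## Robot

A 6-joint arm with a two-finger parallel gripper is mounted at the origin on a cart in front of the work surface, level with it; the furniture and walls round the work are solid. World frame = base frame: x ahead of the robot, y to its left, z up, the work surface at z = 0. Lengths are in m, angles in rad, forces in N, time in s.
With the tool pointing down it reaches from about 0.35 to 0.975 m from the base axis. Payload 4.9 kg.
Tool frame: the origin (TCP) lies midway between the tips of the shut fingers; the grasp point (between the pads) lies 19 mm behind it; z points along the fingers, y is the line along which they close (so a half turn about z gives the same grasp; the last joint's range is limited). The gripper opens to 85 mm and grips with 20 to 120 N. Pads are 22 mm wide; open, the fingers measure 114 mm over their backs; the gripper's body (76 mm by 85 mm) begins 54 mm behind the grasp point. The pads swing forward as they close: fully open they stand 13 mm farther back than shut.
Start: joints at [-1.371, 0.053, 1.613, -0, 1.476, -0.119], TCP at [0.196, -0.593, 0.231] pointing down, gripper open.
Joint ranges: [-3.01, 3.01], [-1.01, 2.22], [0.06, 2.58], [-1.02, 4.17], [0.09, 2.62], [-3.14, 3.14]. Speed limits (rad/s): [2.57, 2.57, 3.14, 3.14, 3.14, 3.14].

## Interface

Orientations are given as a unit quaternion [w, x, y, z].
In Python, from plant import manip gives the robot as it stands.
- The arm moves only by the tool shift_gripper, called after "Request:" as name(argument=value, ...), one argument or row to a line, values as JSON. Schema: {"type":"object","properties":{"rows":{"type":"array","items":{"type":"array","items":{"type":"number"},"minItems":7,"maxItems":7},"minItems":1,"maxItems":5},"only":{"type":"string"},"quiet":{"type":"boolean"},"lines":{"type":"string"}},"required":["rows"],"additionalProperties":false}. rows is a list of rows, 1 to 5 of them, each of 7 numbers: the opening from 0.0 (shut) to 1.0 (fully open), then dx, dy, dz in shares of the most that a row can go, 1 being 62.5 mm, then a rotation vector rx, ry, rz in units of 0.2 rad; each row shifts and turns the commanded pose from where the row before left it, along the tool's axes as they then stand; what a row does not reach is not made up. A row lasts 1/8 s, in which the tool goes at most 0.0625 m and 0.188 rad, less where a joint would pass 70% of its speed; a pose out of reach is approached as far as the arm can. The fingers move at their own pace and stop on an object; the grip force is fixed at half the most. Time passes only in rows, so rows that do not move let the fingers close. The tool returns the time, the measured TCP pose, the force, the opening and the grip force at its end. only (a regular expression) keeps the lines of the reply that match it, lines (a string "A,B") keeps lines A to B, and quiet returns only ok. Input that does not fit is refused with a message, and nothing moves.
- manip.state(): the state, without advancing time (a new reading comes with each control period).
- manip.grab_frame(name): name is "scene" or "top" or "wrist"; returns the picture (400x640x3 uint8, red, green, blue); there is no depth.
- manip.camera_params(name): a dict with "intrinsics" (3x3 intrinsics, pixels), "xyz" and "orientation" of the camera in the world. Camera axes: x right, y down, z forward; pixel columns grow to the right and rows downward; lengths in m; the calibration is good to about 2 mm. A picture is of the moment at which its call begins: read the wrist's pose just before it. camera_params takes no time and is no camera call; for the wrist camera it gives the pose at the moment of the call.
- manip.job_done(): hands the job in; it is judged then, once.
The state is a dict: "time": time; "joint_pos": joint angles; "joint_vel": joint speeds; "joint_efforts": joint torques, N m; "tool_pos": TCP position; "tool_rot": TCP orientation; "contact_force": force on the tool from outside, world axes, zero at the start; "ft_torque": the same for the moment, N m; "gripper_width": opening from 0.0 (shut) to 1.0 (fully open); "grasp_force": force on a finger pad.
Only numpy, scipy, OpenCV 4.12 (cv2) and the standard library are available. Lean on these libraries where they do the work, as an engineer would, in place of code of your own. Each camera call takes 0.05 s, during which the arm holds its last target. There are 200 camera calls.

## Working session

There is one attempt and no reset: what is moved stays moved. The work goes in short steps, Python scripts to look and compute and a tool call to move; the robot and the scene stay as the last step left them, time stands still between calls to the robot, and variables do not carry over. Pictures are saved under pics/ and viewed, at most 14 in all, crops included, and the job is handed in when it is done.

```bash
ls; mkdir -p pics; python3 - <<'E'
from plant import manip
import cv2
print(manip.state())
for n in ("scene","top"):
    cv2.imwrite(f"pics/{n}0.png",manip.grab_frame(n)[:,:,::-1]); print(n,manip.camera_params(n))
print(manip.camera_params("wrist"))
E
```

```text
pics
plant.py
{'time': 0.0, 'joint_pos': array([-1.37099133e+00,  5.33414511e-02,  1.61430056e+00, -1.52338201e-06,
        1.47599944e+00, -1.19036869e-01]), 'joint_vel': array([-0.0011289 ,  0.00136617, -0.00040629, -0.00066282,  0.00017094,
       -0.00057188]), 'joint_efforts': array([ 4.54221595e-05, -3.93680656e+01, -3.70176995e+01, -1.01091005e-04,
        6.92506816e-03,  1.15312679e-05]), 'tool_pos': array([ 0.19576992, -0.59288909,  0.23006865]), 'tool_rot': array([-1.02353545e-03,  9.87318844e-01,  1.58746496e-01, -4.21158194e-05]), 'contact_force': array([0.11347732, 0.49956849, 0.08261723]), 'ft_torque': array([-0.00237949, -0.04304614,  0.00787312]), 'grasp_force': 0.0, 'gripper_width': 1.0013194615891297}
scene {'intrinsics': array([[475.43518423,   0.        , 330.64319591],
       [  0.        , 475.43518423, 197.05403139],
       [  0.        ,   0.        ,   1.        ]]), 'xyz': array([-0.37162506,  0.61169953,  1.33030726]), 'orientation': array([ 0.16910882, -0.4061088 ,  0.83584865, -0.32838222])}
top {'intrinsics': array([[402.80650011,   0.        , 322.82873645],
       [  0.        , 402.80650011, 199.1129274 ],
       [  0.        ,   0.        ,   1.        ]]), 'xyz': array([ 0.21525296, -0.07075596,  1.43256131]), 'orientation': array([-0.07621433,  0.72032397, -0.68598719,  0.06889364])}
{'intrinsics': array([[318.60251081,   0.        , 315.65111876],
       [  0.        , 318.60251081, 197.53134843],
       [  0.        ,   0.        ,   1.        ]]), 'xyz': array([ 0.27131155, -0.56730836,  0.37278811]), 'orientation': array([ 0.12810201,  0.79997295, -0.57865748, -0.09374793])}
```
View pics/scene0.png

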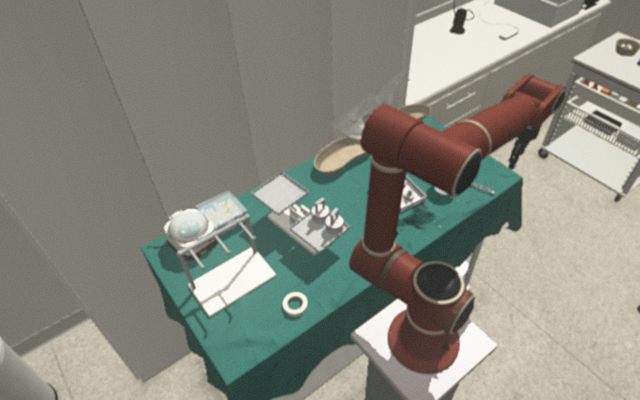

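View pics/top0.png

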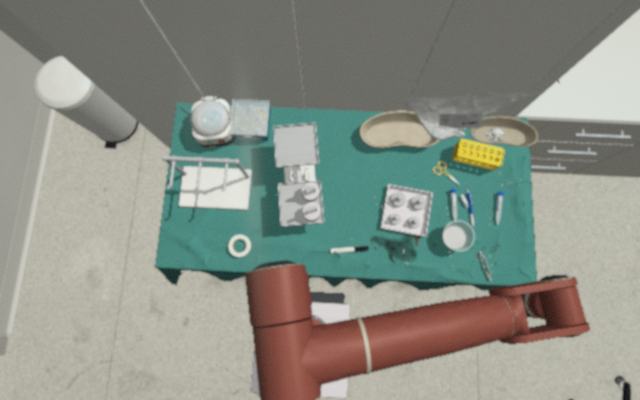

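Three features appear in the scene view: a tray with four discs at top (405,210), a balance with the near pan at (302,203) and far pan at (297,145), and a stand base at (215,188) with hooks pointing toward the robot. Bystanders are the tape (238,245), marker (350,249) and tub (457,235). I'll write helpers and get coarse positions.

Careful with the scale: shifts go in shares of 62.5 mm and turns go in units of 0.2 rad. That gives: -0.05 m is -0.8, 0.16 rad is 0.8.

```bash
cat > h.py <<'E'
import numpy as np, cv2, sys
from scipy.spatial.transform import Rotation as R
from plant import manip
def rot(q): return R.from_quat([q[1],q[2],q[3],q[0]]).as_matrix()
class Cam:
    def __init__(s,p): s.K=np.array(p["intrinsics"]);s.t=np.array(p["xyz"]);s.R=rot(p["orientation"])
    def ray(s,u,v):
        d=s.R@np.linalg.inv(s.K)@np.array([u,v,1.]);return d/np.linalg.norm(d)
    def plane(s,u,v,z):
        d=s.ray(u,v);return s.t+d*(z-s.t[2])/d[2]
    def proj(s,P):
        p=s.K@(s.R.T@(np.array(P,float)-s.t));return p[:2]/p[2]
def tri(obs):  # [(cam,u,v)] -> point, rms miss
    A=np.zeros((3,3));b=np.zeros(3);M=[]
    for c,u,v in obs:
        P=np.eye(3)-np.outer(c.ray(u,v),c.ray(u,v));A+=P;b+=P@c.t;M.append((P,c.t))
    x=np.linalg.solve(A,b);return x,[round(float(np.linalg.norm(P@(x-t)))*1000,1) for P,t in M]
def cam(n): return Cam(manip.camera_params(n))
def snap(name,n="wrist"):
    s=manip.state();c=manip.camera_params(n);im=manip.grab_frame(n)[:,:,::-1].copy()
    cv2.imwrite(f"pics/{name}.png",im);np.save(f"pics/{name}.npy",c,allow_pickle=True);return im,Cam(c)
def load(name): return cv2.imread(f"pics/{name}.png"),Cam(np.load(f"pics/{name}.npy",allow_pickle=True).item())
def go(x,y,z,yaw=None):  # shift in present tool axes to a world TCP position
    s=manip.state();T=rot(s["tool_rot"]);print("shift",np.round(T.T@(np.array([x,y,z])-s["tool_pos"]),4),"yaw",round(np.arctan2(T[1,0],T[0,0]),4),"tilt",np.round(T[:2,2],4))
E
python3 - <<'E'
from h import *
c=cam("top")
for n,u,v,z in [("tray",406,210,.02),("nearpan",302,204,.095),("farpan",297,145,.12),("w1",309,191,.17),("w2",312,210,.17),("base",214,188,.012),("barL",166,159,.2),("barR",239,161,.2),("tub",457,236,.05),("tape",238,245,.02),("marker",350,249,.01)]: print(n,np.round(c.plane(u,v,z),3))
w=cam("wrist");print(w.R.round(3)); T=rot(manip.state()["tool_rot"]);print((T.T@w.R).round(3),T.T@(w.t-manip.state()["tool_pos"]))
E
```

```text
tray [ 0.484 -0.346  0.02 ]
nearpan [0.473 0.02  0.095]
farpan [0.673 0.047 0.12 ]
w1 [ 0.503 -0.005  0.17 ]
w2 [ 0.441 -0.018  0.17 ]
base [0.533 0.348 0.012]
barL [0.579 0.456 0.2  ]
barR [0.583 0.222 0.2  ]
tub [ 0.396 -0.516  0.05 ]
tape [0.331 0.24  0.02 ]
marker [ 0.337 -0.153  0.01 ]
[[ 0.313 -0.902 -0.298]
 [-0.95  -0.297 -0.096]
 [-0.002  0.313 -0.95 ]]
[[-0.001 -0.95  -0.314]
 [ 1.    -0.001 -0.   ]
 [-0.    -0.314  0.95 ]] [ 0.07979722 -0.00093974 -0.14259185]
```

Request:
shift_gripper(
  rows=[
    [1,0,0,-0.8,0,0,0.8],
    [1,0,0,-0.8,0,0,0.795],
    [1,0,0,0,0,0,0],
  ],
)

```text
time: 0.48
tool_pos: [0.1963, -0.5953, 0.3374]
tool_rot: [0.005, 1.0, -0.0, 0.001]
contact_force: [-0.0, -0.1, 0.4]
gripper_width: 1.0
grasp_force: 0.0
```

Converted, -0.02 m is -0.32, 0.06 m is 0.96.

Request:
shift_gripper(
  rows=[
    [1,0.96,0.16,0,0,0,0],
    [1,0.96,-0.32,0,0,0,0],
    [1,0.96,-0.32,0,0,0,0],
    [1,0.96,-0.32,0,0,0,0],
    [1,0.64,-0.64,0,0,0,0],
  ],
  quiet=true,
)

```text
ok
```

Request:
shift_gripper(
  rows=[
    [1,0.48,-0.8,0,0,0,0],
    [1,0.32,-0.8,0,0,0,0],
    [1,0,-0.64,0,0,0,0],
    [1,0,0,0,0,0,0],
    [1,0,0,0,0,0,0],
  ],
)

```text
time: 1.72
tool_pos: [0.5235, -0.3645, 0.3301]
tool_rot: [-0.0, 1.0, 0.0, -0.001]
contact_force: [-0.5, -0.4, -0.7]
gripper_width: 0.998
grasp_force: 0.0
```

```bash
python3 -c "from h import *; snap('w1')"
```

Request:
shift_gripper(
  rows=[
    [1,0,-0.96,0,0,0,0],
    [1,0,-0.96,0,0,0,0],
    [1,0,-0.64,0,0,0,0],
    [1,0,0,0,0,0,0],
    [1,0,0,0,0,0,0],
  ],
)

```text
time: 2.4
tool_pos: [0.5238, -0.2056, 0.331]
tool_rot: [0.0, 1.0, -0.001, -0.0]
contact_force: [-0.8, -0.2, 0.2]
gripper_width: 0.995
grasp_force: 0.0
```

```bash
python3 -c "from h import *; snap('w2')"
```

Request:
shift_gripper(
  rows=[
    [1,0,-0.96,0,0,0,0],
    [1,0,-0.96,0,0,0,0],
    [1,0,-0.96,0,0,0,0],
    [1,0,0,0,0,0,0],
    [1,0,0,0,0,0,0],
  ],
)

```text
time: 3.08
tool_pos: [0.5242, -0.0255, 0.3311]
tool_rot: [0.0, 1.0, -0.001, -0.0]
contact_force: [0.2, -1.3, 0.1]
gripper_width: 0.998
grasp_force: 0.0
```

```bash
python3 -c "from h import *; snap('w3')"
```

Request:
shift_gripper(
  rows=[
    [1,0,-0.96,0,0,0,0],
    [1,0,-0.96,0,0,0,0],
    [1,0,-0.64,0,0,0,0],
    [1,0,0,0,0,0,0],
    [1,0,0,0,0,0,0],
  ],
)

```text
time: 3.75
tool_pos: [0.5244, 0.1341, 0.3311]
tool_rot: [0.0, 1.0, -0.001, -0.0]
contact_force: [0.1, 0.0, -0.9]
gripper_width: 1.001
grasp_force: 0.0
```

```bash
python3 -c "from h import *; snap('w4')"
```

```text
(no output)
```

View pics/w1.png

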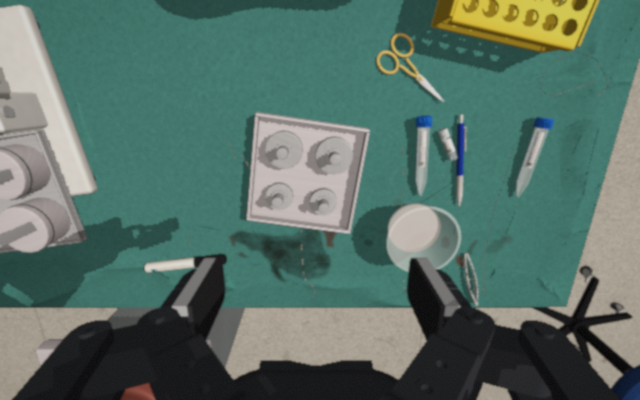

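View pics/w3.png

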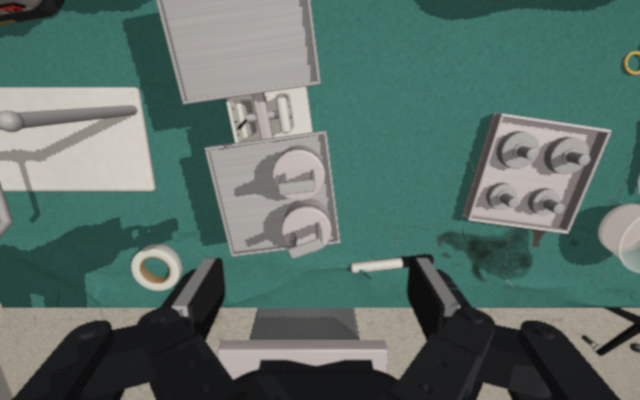

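```bash
python3 - <<'E'
from h import *
w2,_=load("w2");
from h import cam
def crop(n,u,v,w=134,h=100):
    im,_=load(n);c=cv2.resize(im[v:v+h,u:u+w],(402,300),interpolation=cv2.INTER_CUBIC)
    for k in range(0,w,20): cv2.putText(c,str(u+k),(k*3,8),0,.3,(0,0,255));cv2.line(c,(k*3,8),(k*3,14),(0,0,255))
    for k in range(0,h,20): cv2.putText(c,str(v+k),(0,k*3+4),0,.3,(0,255,0));cv2.line(c,(18,k*3),(24,k*3),(0,255,0))
    return c[:,:400]
a=load("w2")[1].proj([.484,-.346,.03]).astype(int);b=load("w2")[1].proj([.47,-.01,.15]).astype(int);print(a,b)
cv2.imwrite("pics/c1.png",np.vstack([np.hstack([crop("w1",240,118),crop("w2",a[0]-67,a[1]-50)]),np.hstack([crop("w3",222,160),crop("w2",max(0,b[0]-67),b[1]-40)])]))
E
```

```text
[413 179] [137 220]
```

View pics/c1.png

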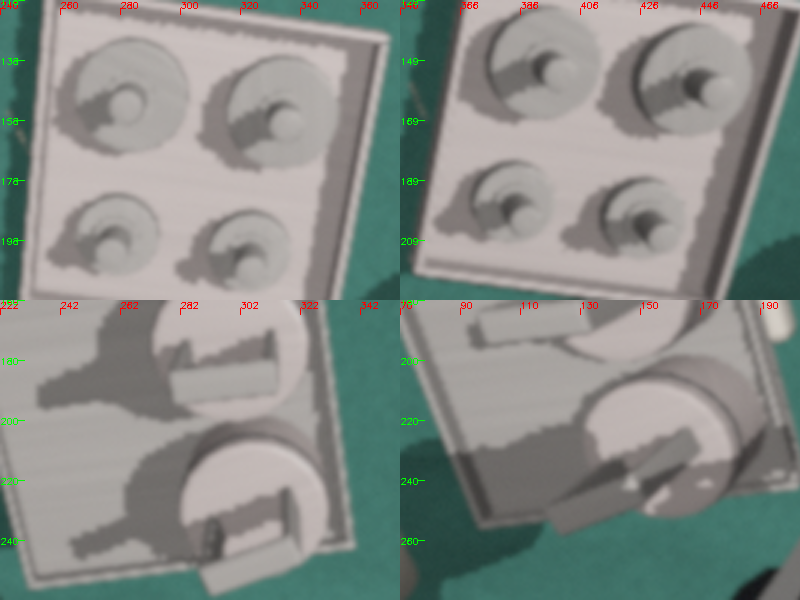

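View pics/w4.png

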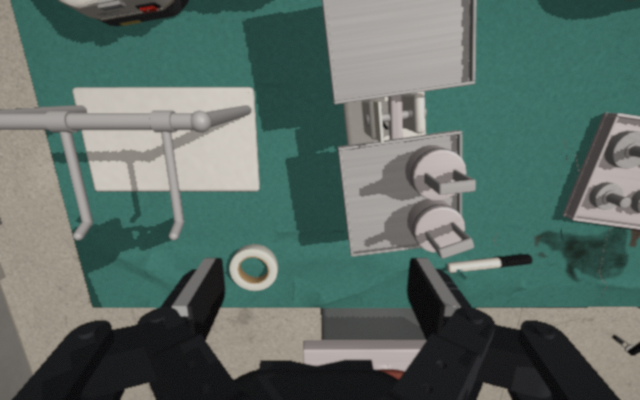

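Pictures show: tray discs (two large on upper row, two small on lower row); only two weights, both looking large; hooks 0/1 tips at (178,230) and (85,230) in w4, stand base corners (74,88),(255,88),(259,190),(95,190).

Request:
shift_gripper(
  rows=[
    [1,0,-0.96,0,0,0,0],
    [1,0,-0.96,0,0,0,0],
    [1,0,-0.96,0,0,0,0],
    [1,0,-0.48,0,0,0,0],
    [1,0,0,0,0,0,0],
  ],
)

```text
time: 4.42
tool_pos: [0.5245, 0.3458, 0.3308]
tool_rot: [0.0, 1.0, 0.0, -0.0]
contact_force: [0.2, -0.6, -0.1]
gripper_width: 0.999
grasp_force: 0.0
```

```bash
python3 - <<'E'
from h import *
snap('w5')
c={k:load(k)[1] for k in("w1","w2","w3","w4")}
for n,a,b in [("L1",(282.3,152.3),(397,152.7)),("L2",(335,158.7),(451.3,159)),("S1",(277.7,201.3),(386.3,201)),("S2",(323.3,205.7),(433.7,208))]: print(n,*tri([(c["w1"],*a),(c["w2"],*b)]))
print("A",*tri([(c["w2"],114.3,188.7),(c["w3"],297,187.3),(c["w4"],450,183)]))
print("B",*tri([(c["w3"],305.3,248.7),(c["w4"],446,241)]))
for p in [(74,88),(255,88),(259,190),(95,190)]: print("base",c["w4"].plane(*p,.012).round(4))
# pan rims: near pan corners in w3
for p in [(206,148),(325,132),(339,242),(232,254)]: print("near rim",c["w3"].plane(*p,.095).round(4))
for p in [(319,82),(183,102)]: print("far rim",c["w3"].plane(*p,.125).round(4))
for p in [(256,114),(369,129),(351,233),(248,219)]: print("tray rim",c["w1"].plane(*p,.022).round(4))
E
```

```text
L1 [ 0.52381679 -0.3176656   0.0355201 ] [0.2, 0.2]
L2 [ 0.51668413 -0.39001612  0.04475866] [0.2, 0.2]
S1 [ 0.45182167 -0.30826538  0.03289068] [0.2, 0.2]
S2 [ 0.44659322 -0.37459196  0.04315231] [1.7, 1.7]
A [ 0.51333025 -0.0031268   0.16410721] [2.7, 3.0, 3.6]
B [ 0.43995884 -0.01287012  0.14883224] [4.2, 4.2]
base [0.6105 0.4651 0.012 ]
base [0.6097 0.2173 0.012 ]
base [0.4637 0.2204 0.012 ]
base [0.4645 0.4685 0.012 ]
near rim [0.541  0.1055 0.095 ]
near rim [ 0.5594 -0.036   0.095 ]
near rim [ 0.417  -0.0554  0.095 ]
near rim [0.3998 0.0865 0.095 ]
far rim [ 0.6137 -0.0286  0.125 ]
far rim [0.5943 0.1139 0.125 ]
tray rim [ 0.5744 -0.282   0.022 ]
tray rim [ 0.5541 -0.4379  0.022 ]
tray rim [ 0.3959 -0.4183  0.022 ]
tray rim [ 0.4193 -0.2605  0.022 ]
```

View pics/w5.png

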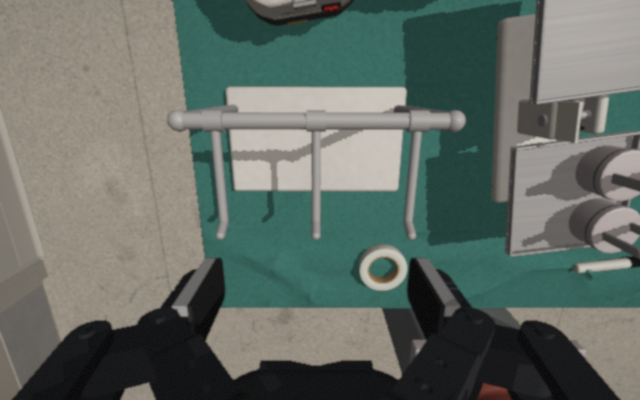

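The stand view shows hook tips at (221,235), (316,235), (410,235) and the base well aligned. Refining positions and cross-checking sizes.

```bash
python3 - <<'E'
from h import *
c={k:load(k)[1] for k in("w1","w2","w3","w4","w5")}
for n,z,a,b in [("L1",.047,(282.3,152.3),(397,152.7)),("L2",.047,(335,158.7),(451.3,159)),("S1",.044,(277.7,201.3),(386.3,201)),("S2",.044,(323.3,205.7),(433.7,208))]: print(n,c["w1"].plane(*a,z).round(4),c["w2"].plane(*b,z).round(4))
print("A",[c[k].plane(*p,.172).round(4) for k,p in [("w2",(114.3,188.7)),("w3",(297,187.3)),("w4",(450,183))]])
print("B",[c[k].plane(*p,.172).round(4) for k,p in [("w3",(305.3,248.7)),("w4",(446,241))]])
for u in (221,316,410): print("tip",c["w5"].plane(u,234,.215).round(4))
print("tri tips",tri([(c["w5"],410,235),(c["w4"],178,231)]),tri([(c["w5"],316,235),(c["w4"],84,231)]))
for p in [(217,128),(316,128),(416,130)]: print("root",c["w5"].plane(*p,.204).round(4))
go(.524,-.319,.331)
E
```

```text
L1 [ 0.5261 -0.3189  0.047 ] [ 0.5257 -0.3147  0.047 ]
L2 [ 0.5173 -0.3899  0.047 ] [ 0.5169 -0.3891  0.047 ]
S1 [ 0.4554 -0.3097  0.044 ] [ 0.4559 -0.3056  0.044 ]
S2 [ 0.4487 -0.3746  0.044 ] [ 0.4451 -0.3745  0.044 ]
A [array([ 0.5133, -0.0061,  0.172 ]), array([ 0.5147, -0.0065,  0.172 ]), array([0.5189, 0.0026, 0.172 ])]
B [array([ 0.4473, -0.0139,  0.172 ]), array([ 0.456 , -0.0013,  0.172 ])]
tip [0.4846 0.4304 0.215 ]
tip [0.4845 0.3461 0.215 ]
tip [0.4844 0.2627 0.215 ]
tri tips (array([0.48228046, 0.26048417, 0.20782832]), [2.0, 2.0]) (array([0.48257259, 0.3460808 , 0.20803521]), [2.1, 2.1])
root [0.5758 0.4283 0.204 ]
root [0.5757 0.3461 0.204 ]
root [0.5741 0.2629 0.204 ]
shift [1.000e-04 6.638e-01 6.000e-04] yaw -0.001 tilt [-0.0004 -0.001 ]
```

Request:
shift_gripper(
  rows=[
    [1,0,0.96,0,0,0,0],
    [1,0,0.96,0,0,0,0],
    [1,0,0.96,0,0,0,0],
    [1,0,0.96,0,0,0,0],
    [1,0,0.96,0,0,0,0],
  ],
  quiet=true,
)

```text
ok
```

Request:
shift_gripper(
  rows=[
    [0.6,0,0.96,0,0,0,0],
    [0.6,0,0.96,0,0,0,0],
    [0.6,0,0.96,0,0,0,0],
    [0.6,0,0.96,0,0,0,0],
    [0.6,0,0.96,0,0,0,0],
  ],
  quiet=true,
)

```text
ok
```

Request:
shift_gripper(
  rows=[
    [0.6,0,0.96,0.8,0,0,0],
    [0.6,0,0.064,0.96,0,0,0],
    [0.6,0,0,0.96,0,0,0],
    [0.6,0,0,0.48,0,0,0],
    [0.6,0,0,0,0,0,0],
  ],
)

```text
time: 6.35
tool_pos: [0.5205, -0.3065, 0.138]
tool_rot: [-0.002, 1.0, -0.002, -0.003]
contact_force: [0.1, 0.2, -0.3]
gripper_width: 0.599
grasp_force: 0.0
```

```bash
python3 -c "
from h import *
snap('d1');go(.526,-.318,.028)"
```

```text
shift [0.004  0.0107 0.1129] yaw -0.0026 tilt [-0.0015  0.0007]
```

View pics/d1.png

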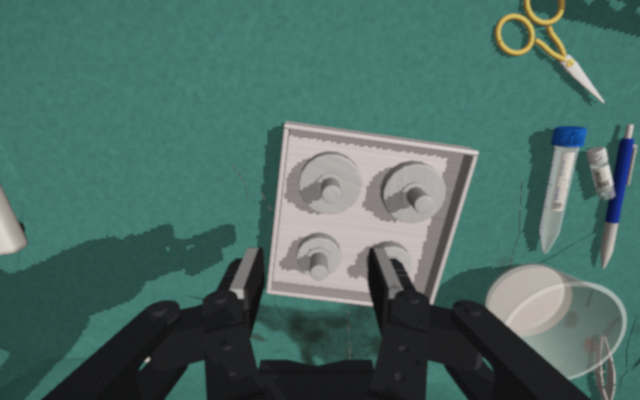

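L1's knob top is at (331,189) and L2's at (416,201).

```bash
python3 -c "
from h import *
c=load('d1')[1]
print(c.plane(331,189,.047),c.plane(416,201,.047),tri([(c,331,189),(load('w1')[1],282.3,152.3)]),tri([(c,331,189),(load('w2')[1],397,152.7)]))"
```

```text
[ 0.52923902 -0.31727282  0.047     ] [ 0.51933954 -0.38316195  0.047     ] (array([ 0.52369458, -0.31760302,  0.03073801]), [0.7, 0.7]) (array([ 0.52346923, -0.3184433 ,  0.03070609]), [0.8, 0.8])
```

Request:
shift_gripper(
  rows=[
    [0.6,0.064,0.16,0.64,0,0,0],
    [0.6,0,0,0.64,0,0,0],
    [0.6,0,0,0.512,0,0,0],
    [0.6,0,0,0,0,0,0],
  ],
)

```text
time: 6.9
tool_pos: [0.527, -0.3166, 0.0291]
tool_rot: [-0.001, 1.0, -0.001, -0.001]
contact_force: [1.0, 0.4, -0.1]
gripper_width: 0.602
grasp_force: 0.0
```

```bash
python3 -c "
from h import *
go(.5245,-.3175,.028)"
```

```text
shift [-0.0025  0.0009  0.0011] yaw -0.001 tilt [-0.0015  0.001 ]
```

Converted, -0.05 m is -0.8, -0.02 m is -0.32.

Request:
shift_gripper(
  rows=[
    [0,0,0,0,0,0,0],
    [0,0,0,0,0,0,0],
    [0,0,0,0,0,0,0],
    [0,0,0,-0.32,0,0,0],
    [0,0,0,-0.8,0,0,0],
  ],
)

```text
time: 7.52
tool_pos: [0.5254, -0.3143, 0.097]
tool_rot: [-0.003, 1.0, -0.0, -0.003]
contact_force: [0.9, -0.7, -3.1]
gripper_width: 0.157
grasp_force: 58.9
```

Request:
shift_gripper(
  rows=[
    [0,0,0,-0.96,0,0,0],
    [0,0,0,-0.96,0,0,0],
    [0,0,-0.32,-0.8,0,0,0],
    [0,0.48,-0.8,0,0,0,0],
    [0,0.48,-0.8,0,0,0,0],
  ],
)

```text
time: 8.15
tool_pos: [0.5883, -0.1953, 0.2716]
tool_rot: [0.0, 1.0, -0.001, 0.001]
contact_force: [-0.2, -0.2, -3.1]
gripper_width: 0.154
grasp_force: 59.1
```

Request:
shift_gripper(
  rows=[
    [0,0.48,-0.8,0,0,0,0],
    [0,0.48,-0.8,0,0,0,0],
    [0,0.32,-0.96,0,0,0,0],
    [0,0,-0.96,0,0,0,0],
    [0,0,-0.8,0,0,0,0],
  ],
)

```text
time: 8.78
tool_pos: [0.667, 0.0755, 0.2696]
tool_rot: [-0.0, 1.0, 0.0, -0.0]
contact_force: [0.6, -0.2, -3.1]
gripper_width: 0.155
grasp_force: 59.0
```

```bash
python3 -c "
from h import *
go(.673,.087,.20);snap('p1')
c=load('p1')[1]
for P in [(.6775,.0521,.116),(.673,.087,.116)]: print(c.proj(P))"
```

```text
shift [ 0.0061 -0.0114  0.0696] yaw 0.001 tilt [-0.0007  0.0003]
[341.07295003 168.67293492]
[304.41406171 173.27286254]
```

View pics/p1.png

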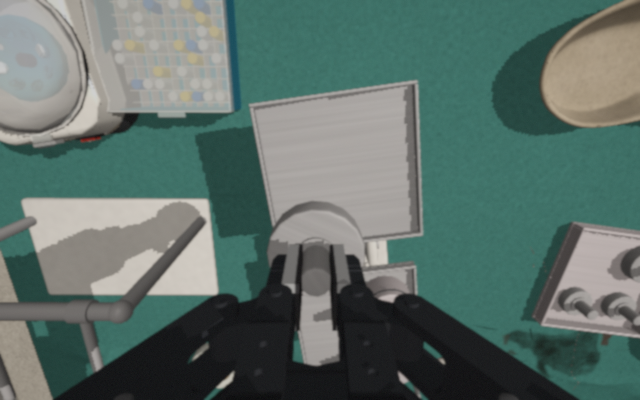

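The disc is in the grip and the pan centre at (340,166) agrees with the estimate. Lowering it.

Request:
shift_gripper(
  rows=[
    [0,0.096,-0.176,0.8,0,0,0],
    [0,0,0,0.72,0,0,0],
    [0,0,0,0.4,0,0,0],
    [0,0,0,0.096,0,0,0],
    [0,0,0,0,0,0,0],
  ],
)

```text
time: 9.45
tool_pos: [0.674, 0.0839, 0.1448]
tool_rot: [0.0, 1.0, -0.0, 0.001]
contact_force: [0.8, -0.6, -1.8]
gripper_width: 0.155
grasp_force: 59.4
```

Request:
shift_gripper(
  rows=[
    [0,0,0,0.032,0,0,0],
    [0,0,0,0,0,0,0],
  ],
)

```text
time: 9.7
tool_pos: [0.6752, 0.0839, 0.1437]
tool_rot: [-0.0, 1.0, -0.0, 0.002]
contact_force: [1.7, -0.3, 1.4]
gripper_width: 0.154
grasp_force: 59.5
```

Contact at the expected height. Release and go look above L2.

Request:
shift_gripper(
  rows=[
    [0.5,0,0,0,0,0,0],
    [0.5,0,0,0,0,0,0],
    [0.5,0,0,-0.64,0,0,0],
    [0.5,0,0,-0.96,0,0,0],
    [0.5,0,0.48,-0.8,0,0,0],
  ],
)

```text
time: 10.32
tool_pos: [0.6737, 0.0552, 0.2936]
tool_rot: [-0.0, 1.0, 0.001, 0.001]
contact_force: [0.7, 0.0, 0.5]
gripper_width: 0.501
grasp_force: 0.0
```

Request:
shift_gripper(
  rows=[
    [0.6,-0.32,0.88,0,0,0,0],
    [0.6,-0.32,0.88,0,0,0,0],
    [0.6,-0.32,0.88,0,0,0,0],
    [0.6,-0.32,0.88,0,0,0,0],
    [0.6,-0.32,0.88,0,0,0,0],
  ],
  quiet=true,
)

```text
ok
```

Request:
shift_gripper(
  rows=[
    [0.6,-0.48,0.8,0.48,0,0,0],
    [0.6,-0.432,0.8,0.96,0,0,0],
    [0.6,0,0.8,0.96,0,0,0],
    [0.6,0,0.32,0.32,0,0,0],
    [0.6,0,0,0,0,0,0],
  ],
)

```text
time: 11.58
tool_pos: [0.523, -0.3666, 0.1465]
tool_rot: [-0.002, 1.0, -0.001, -0.002]
contact_force: [0.3, -0.0, 1.2]
gripper_width: 0.599
grasp_force: 0.0
```

```bash
python3 -c "
from h import *
snap('d2');go(.517,-.388,.028);print(load('d2')[1].proj([.518,-.388,.047]))"
```

```text
shift [-0.0069  0.0218  0.1205] yaw -0.0012 tilt [-0.0013  0.0016]
[343.61890121 202.40185219]
```

View pics/d2.png

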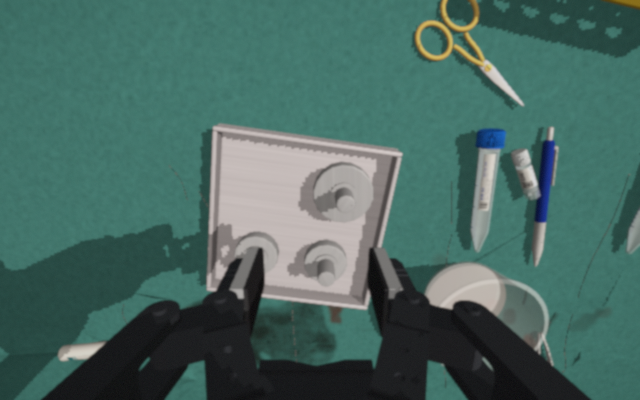

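L2's knob is at (345,200), where predicted; the small discs are unmoved.

Request:
shift_gripper(
  rows=[
    [0.6,-0.08,0.352,0.64,0,0,0],
    [0.6,0,0,0.64,0,0,0],
    [0.6,0,0,0.608,0,0,0],
    [0.6,0,0,0,0,0,0],
    [0,0,0,0,0,0,0],
  ],
)

```text
time: 12.25
tool_pos: [0.5213, -0.389, 0.0343]
tool_rot: [0.001, 1.0, 0.0, 0.002]
contact_force: [0.0, 0.2, -0.1]
gripper_width: 0.401
grasp_force: 0.0
```

Request:
shift_gripper(
  rows=[
    [0,0,0,0,0,0,0],
    [0,0,0,0,0,0,0],
    [0,0,0,-0.32,0,0,0],
    [0,0,0,-0.8,0,0,0],
    [0,0,0,-0.96,0,0,0],
  ],
)

```text
time: 12.88
tool_pos: [0.5183, -0.3874, 0.1615]
tool_rot: [-0.001, 1.0, -0.0, -0.001]
contact_force: [1.0, -1.2, -2.8]
gripper_width: 0.154
grasp_force: 58.7
```

Request:
shift_gripper(
  rows=[
    [0,0,0,-0.96,0,0,0],
    [0,0.32,-0.32,-0.8,0,0,0],
    [0,0.48,-0.8,0,0,0,0],
    [0,0.48,-0.8,0,0,0,0],
    [0,0.48,-0.8,0,0,0,0],
  ],
)

```text
time: 13.5
tool_pos: [0.6298, -0.2169, 0.2721]
tool_rot: [0.0, 1.0, -0.0, 0.0]
contact_force: [0.1, -1.3, -2.7]
gripper_width: 0.146
grasp_force: 59.0
```

Request:
shift_gripper(
  rows=[
    [0,0.48,-0.88,0,0,0,0],
    [0,0.32,-0.88,0,0,0,0],
    [0,0,-0.88,0,0,0,0],
    [0,0,-0.88,0,0,0,0],
    [0,0,-0.16,0,0,0,0],
  ],
)

```text
time: 14.12
tool_pos: [0.6788, 0.015, 0.2718]
tool_rot: [-0.0, 1.0, 0.002, -0.0]
contact_force: [-0.4, -0.6, -3.1]
gripper_width: 0.15
grasp_force: 59.0
```

```bash
python3 -c "
from h import *
go(.682,.017,.15);snap('p2')"
```

```text
shift [ 0.0032 -0.0019  0.1218] yaw 0.0041 tilt [-0.0005  0.0007]
```

Converted, 0.003 m is 0.048, 0.05 m is 0.8.

Request:
shift_gripper(
  rows=[
    [0,0.048,-0.032,0.8,0,0,0],
    [0,0,0,0.72,0,0,0],
    [0,0,0,0.4,0,0,0],
    [0,0,0,0.048,0,0,0],
    [0,0,0,0,0,0,0],
  ],
)

```text
time: 14.8
tool_pos: [0.6831, 0.0124, 0.1496]
tool_rot: [0.0, 1.0, -0.001, 0.001]
contact_force: [-0.3, 0.1, -2.1]
gripper_width: 0.151
grasp_force: 59.1
```

Request:
shift_gripper(
  rows=[
    [0,0,0,0.048,0,0,0],
    [0,0,0,0.016,0,0,0],
  ],
)

```text
time: 15.05
tool_pos: [0.6834, 0.0131, 0.1458]
tool_rot: [0.0, 1.0, -0.0, 0.001]
contact_force: [0.2, 0.2, -1.8]
gripper_width: 0.153
grasp_force: 59.1
```

Converted, 0.002 m is 0.032.

Request:
shift_gripper(
  rows=[
    [0,0,0,0.032,0,0,0],
    [0,0,0,0,0,0,0],
  ],
)

```text
time: 15.3
tool_pos: [0.6828, 0.0134, 0.1426]
tool_rot: [0.0, 1.0, -0.0, 0.0]
contact_force: [1.6, -0.6, -1.9]
gripper_width: 0.153
grasp_force: 59.1
```

Request:
shift_gripper(
  rows=[
    [0.5,0,0,0,0,0,0],
    [0.5,0,0,0,0,0,0],
    [0.5,0,0,-0.64,0,0,0],
    [0.5,0,0,-0.96,0,0,0],
    [0.5,-0.8,0,-0.32,0,0,0],
  ],
)

```text
time: 15.92
tool_pos: [0.6356, 0.013, 0.2682]
tool_rot: [0.0, 1.0, -0.0, 0.004]
contact_force: [-0.5, -0.4, 1.7]
gripper_width: 0.496
grasp_force: 0.0
```

Request:
shift_gripper(
  rows=[
    [1,-0.96,0,0,0,0,0],
    [1,0,0,0,0,0,0],
    [1,0,0,0,0,0,0],
    [1,0,0,0,0,0,0],
    [1,0,0,0,0,0,0],
  ],
)

```text
time: 16.55
tool_pos: [0.5737, 0.0133, 0.2625]
tool_rot: [0.0, 1.0, -0.0, 0.0]
contact_force: [0.6, -0.2, -0.1]
gripper_width: 1.001
grasp_force: 0.0
```

Request:
shift_gripper(
  rows=[
    [1,0,0,0,0,0,0],
    [1,0,0,0,0,0,0],
    [1,0,0,0,0,0,0],
    [1,0,0,0,0,0,0],
    [1,0,0,0,0,0,0],
  ],
  quiet=true,
)

```text
ok
```

Request:
shift_gripper(
  rows=[
    [1,0,0,0,0,0,0],
    [1,0,0,0,0,0,0],
    [1,0,0,0,0,0,0],
    [1,0,0,0,0,0,0],
    [1,0,0,0,0,0,0],
  ],
  quiet=true,
)

```text
ok
```

```bash
python3 -c "
from h import *
snap('b1')"
```

```text
(no output)
```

View pics/b1.png

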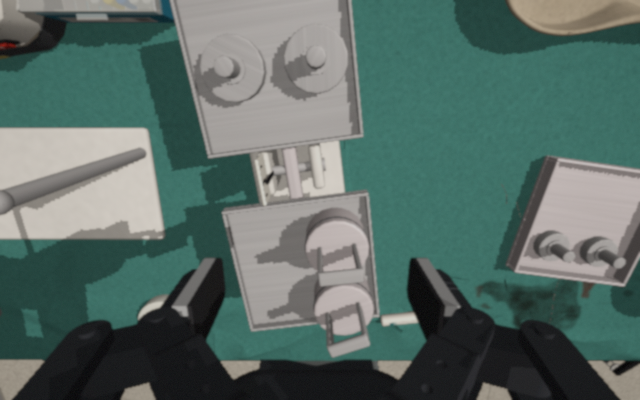

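```bash
python3 -c "
from h import *
c=load('b1')[1]
for z in (.095,.11,.125):
  a=c.plane(223,211,z);b=c.plane(368,193,z);d=c.plane(208,156,z);e=c.plane(362,133,z);print(z,np.linalg.norm(a-b),np.linalg.norm(d-e), 'gap',np.linalg.norm((a+b)/2-(d+e)/2))
c3=load('w3')[1]
print(np.linalg.norm(c3.plane(206,148,.095)-c3.plane(325,132,.095)),np.linalg.norm(c3.plane(319,82,.125)-c3.plane(183,102,.125)))
# handle bars at z=.187 (level)
for p in [(345,268),(347,342)]: print(c.plane(*p,.187))
for p in [(293,170)]: print(c.plane(*p,.12))
"
```

```text
0.095 0.1508908614499776 0.1518540399814785 gap 0.059743831792537574
0.11 0.14358741171040618 0.14450397028144393 gap 0.056852098863497055
0.125 0.13628396197083475 0.1371539005814093 gap 0.05396036593445642
0.14270401737435745 0.1438562687344962
[ 0.5224425  -0.00866774  0.187     ]
[ 0.45121637 -0.01235346  0.187     ]
[0.58457625 0.03478737 0.12      ]
```

Both pans measure level (rim at 0.110 m, width 144 mm each). Check passed; it held for over 1.5 s. Now closer views straight above the weights.

Request:
shift_gripper(
  rows=[
    [1,-0.96,0.64,0,0,0,0],
    [1,-0.96,0.48,0,0,0,0],
    [1,-0.64,0,0,0,0,0],
    [1,0,0,0,0,0,0],
    [1,0,0,0,0,0,0],
  ],
)

```text
time: 18.48
tool_pos: [0.4251, -0.0492, 0.2627]
tool_rot: [0.0, 1.0, -0.0, 0.001]
contact_force: [0.1, 0.1, 0.4]
gripper_width: 1.001
grasp_force: 0.0
```

```bash
python3 -c "
from h import *
snap('h1')"
```

Request:
shift_gripper(
  rows=[
    [1,0,-0.96,0,0,0,0],
    [1,0,-0.96,0,0,0,0],
    [1,0,0,0,0,0,0],
    [1,0,0,0,0,0,0],
  ],
)

```text
time: 19.02
tool_pos: [0.4252, 0.071, 0.2622]
tool_rot: [0.0, 1.0, 0.001, -0.0]
contact_force: [-0.3, -0.7, 0.3]
gripper_width: 1.0
grasp_force: 0.0
```

```bash
python3 - <<'E'
from h import *
snap('h2')
out=[]
for n in("h1","h2"):
    im,c=load(n);q=c.proj([.485,-.01,.17]).astype(int);u=q[0]-65;v=max(0,q[1]-95);print(n,u,v)
    p=cv2.resize(im[v:v+195,u:u+130],None,fx=3,fy=3,interpolation=cv2.INTER_CUBIC)
    for k in range(0,130,20): cv2.putText(p,str(u+k),(k*3,8),0,.3,(0,0,255));cv2.line(p,(k*3,8),(k*3,14),(0,0,255))
    for k in range(0,195,20): cv2.putText(p,str(v+k),(0,k*3+4),0,.3,(0,255,0));cv2.line(p,(18,k*3),(24,k*3),(0,255,0))
    out.append(p)
cv2.imwrite("pics/c2.png",np.hstack(out))
E
```

```text
h1 197 26
h2 364 26
```

View pics/c2.png

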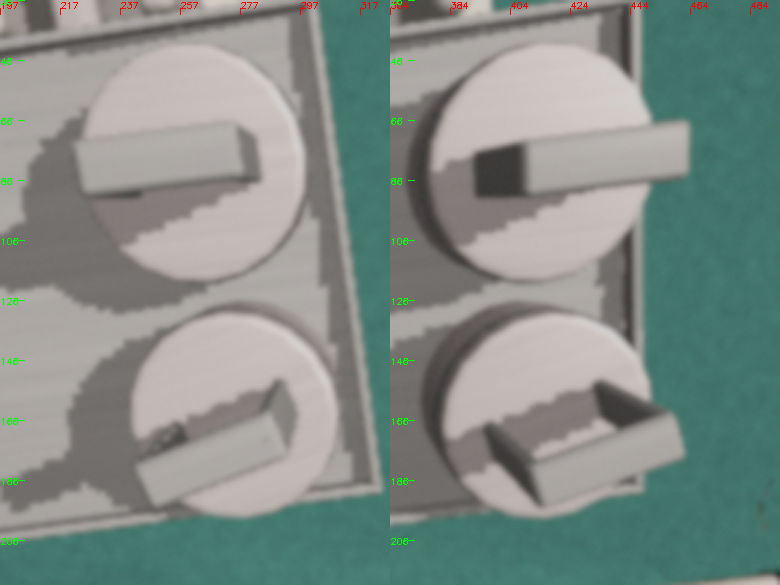

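h1/h2 clearly show both handle bars: A's top face centred at (250,79)/(437,79), B's at (268,179.5)/(437,179.4); B is turned more.

```bash
python3 - <<'E'
from h import *
c1,c2=load("h1")[1],load("h2")[1]
f=lambda o,p:(o[0]+p[0]/3,o[1]+p[1]/3)
C={"A":([(75,142),(235,122),(243,178),(85,195)],[(135,141),(299,121),(299,176),(138,195)]),
"B":([(138,466),(270,412),(289,457),(155,507)],[(143,463),(278,414),(296,457),(155,507)])}
for n,(a,b) in C.items():
    a=[f((197,26),p) for p in a];b=[f((364,26),p) for p in b]
    P=np.array([tri([(c1,*p),(c2,*q)])[0] for p,q in zip(a,b)]);print(n,P.mean(0).round(4),P[:,2].round(3))
    for c,s in((c1,a),(c2,b)):
        Q=np.array([c.plane(*p,.187) for p in s]);d=(Q[0]+Q[3]-Q[1]-Q[2])/2;print(Q.mean(0).round(4),"len",np.linalg.norm(d).round(4),"yaw",round(np.arctan2(-d[0],d[1]),3))
go(.515,-.008,.187)
E
```

```text
A [ 0.5129 -0.0063  0.1857] [0.185 0.185 0.186 0.186]
[ 0.5128 -0.0065  0.187 ] len 0.0345 yaw 0.107
[ 0.5129 -0.0058  0.187 ] len 0.0345 yaw 0.114
B [ 0.4456 -0.0145  0.1853] [0.186 0.183 0.186 0.187]
[ 0.446  -0.0147  0.187 ] len 0.0344 yaw 0.376
[ 0.4461 -0.0138  0.187 ] len 0.0333 yaw 0.37
shift [0.09   0.0783 0.0751] yaw -0.0005 tilt [-0.0007 -0.0004]
```

A at (0.513,-0.006), yaw 0.11; B at (0.446,-0.014), yaw 0.373; both bars measured at z 0.186 (expected 0.187). Grasp A.

Careful with the scale: shifts go in shares of 62.5 mm and turns go in units of 0.2 rad. That gives: 0.045 m is 0.72, 0.043 m is 0.688, -0.11 rad is -0.55.

Request:
shift_gripper(
  rows=[
    [0.8,0.72,0.64,0,0,0,0],
    [0.8,0.688,0.592,0,0,0,0],
    [0.8,0,0,0,0,0,-0.55],
    [0.8,0,0,0.64,0,0,0],
    [0.8,0,0,0.64,0,0,0],
  ],
)

```text
time: 19.7
tool_pos: [0.5134, -0.0085, 0.1817]
tool_rot: [0.0, 0.999, 0.053, 0.001]
contact_force: [0.4, -0.0, -0.3]
gripper_width: 0.804
grasp_force: 0.0
```

Request:
shift_gripper(
  rows=[
    [0.8,0,0,0.32,0,0,0],
    [0.8,0,0,0.208,0,0,0],
    [0.8,0,0,0,0,0,0],
  ],
)

```text
time: 20.08
tool_pos: [0.5127, -0.0066, 0.1492]
tool_rot: [-0.0, 0.999, 0.055, -0.0]
contact_force: [1.4, -0.1, 0.7]
gripper_width: 0.8
grasp_force: 0.0
```

```bash
python3 -c "
from h import *
go(.513,-.006,.149)"
```

```text
shift [ 0.0004 -0.0006  0.0002] yaw 0.1092 tilt [-0.0005  0.    ]
```

Converted, -0.04 m is -0.64, -0.02 m is -0.32.

Request:
shift_gripper(
  rows=[
    [0,0,0,0,0,0,0],
    [0,0,0,0,0,0,0],
    [0,0,0,0,0,0,0],
    [0,0,0,-0.32,0,0,0],
    [0,0,0,-0.64,0,0,0],
  ],
)

```text
time: 20.7
tool_pos: [0.5108, -0.0059, 0.2081]
tool_rot: [-0.001, 0.998, 0.055, -0.003]
contact_force: [-0.3, -0.4, -3.3]
gripper_width: 0.41
grasp_force: 60.2
```

Request:
shift_gripper(
  rows=[
    [0,0,0,-0.8,0,0,0],
    [0,0,0,-0.8,0,0,0],
    [0,0,0,0,0,0,0.55],
    [0,-0.48,-0.64,0,0,0,0],
    [0,-0.48,-0.8,0,0,0,0],
  ],
)

```text
time: 21.32
tool_pos: [0.4517, 0.0842, 0.31]
tool_rot: [-0.0, 1.0, -0.001, -0.0]
contact_force: [1.1, 0.8, -3.2]
gripper_width: 0.413
grasp_force: 60.9
```

Request:
shift_gripper(
  rows=[
    [0,-0.48,-0.8,0,0,0,0],
    [0,0,-0.88,0,0,0,0],
    [0,0,-0.88,0,0,0,0],
    [0,0,-0.88,0,0,0,0],
    [0,0,-0.8,0,0,0,0],
  ],
)

```text
time: 21.95
tool_pos: [0.422, 0.3506, 0.3102]
tool_rot: [0.0, 1.0, 0.0, 0.0]
contact_force: [1.2, -1.4, -2.4]
gripper_width: 0.415
grasp_force: 60.9
```

Request:
shift_gripper(
  rows=[
    [0,0,-0.8,0,0,0,0],
    [0,0,-0.48,0,0,0,0],
    [0,0,0,0,0,0,0],
    [0,0,0,0,0,0,0],
  ],
)

```text
time: 22.45
tool_pos: [0.4226, 0.4283, 0.3096]
tool_rot: [0.0, 1.0, -0.0, -0.0]
contact_force: [0.2, -0.1, -2.3]
gripper_width: 0.414
grasp_force: 61.3
```

```bash
python3 -c "
from h import *
go(.425,.429,.195);snap('g1')"
```

```text
shift [ 0.0024 -0.0007  0.1146] yaw -0.0002 tilt [-0.0002 -0.0007]
```

Converted, 0.05 m is 0.8, 0.02 m is 0.32.

Request:
shift_gripper(
  rows=[
    [0,0,0,0.8,0,0,0],
    [0,0,0,0.8,0,0,0],
    [0,0,0,0.24,0,0,0],
    [0,0,-0.016,0,0,0,0],
    [0,0.32,0,0,0,0,0],
  ],
)

```text
time: 23.12
tool_pos: [0.4439, 0.4308, 0.1976]
tool_rot: [-0.002, 1.0, 0.0, 0.002]
contact_force: [-0.1, 1.4, -2.2]
gripper_width: 0.413
grasp_force: 61.4
```

Request:
shift_gripper(
  rows=[
    [0,0.4,0,0,0,0,0],
    [0,0.4,0,0,0,0,0],
    [0,0.352,0,0,0,0,0],
    [0,0,0,0,0,0,0],
  ],
)

```text
time: 23.62
tool_pos: [0.5181, 0.43, 0.1972]
tool_rot: [-0.001, 1.0, -0.001, 0.002]
contact_force: [-0.4, 0.3, -2.9]
gripper_width: 0.412
grasp_force: 61.3
```

Request:
shift_gripper(
  rows=[
    [0,0,0,0.16,0,0,0],
    [0,0,0,0.128,0,0,0],
    [0,0,0,0.048,0,0,0],
    [0,0,0,0,0,0,0],
  ],
)

```text
time: 24.12
tool_pos: [0.5144, 0.43, 0.1733]
tool_rot: [-0.0, 1.0, 0.0, 0.0]
contact_force: [0.6, 0.2, -2.4]
gripper_width: 0.411
grasp_force: 61.6
```

Converted, 0.002 m is 0.032.

Request:
shift_gripper(
  rows=[
    [0,0,0,0.032,0,0,0],
    [0,0,0,0,0,0,0],
  ],
)

```text
time: 24.38
tool_pos: [0.5148, 0.4301, 0.1731]
tool_rot: [-0.0, 1.0, 0.0, 0.0]
contact_force: [-5.1, -2.0, 5.4]
gripper_width: 0.413
grasp_force: 62.4
```

Request:
shift_gripper(
  rows=[
    [0,0,0,0.032,0,0,0],
    [0,0,0,0,0,0,0],
  ],
)

```text
time: 24.62
tool_pos: [0.515, 0.4303, 0.1729]
tool_rot: [-0.001, 1.0, 0.0, 0.001]
contact_force: [-7.5, -3.9, 10.8]
gripper_width: 0.417
grasp_force: 63.2
```

Firmly seated on the hook. Ease up, release, rise, and look.

Request:
shift_gripper(
  rows=[
    [0,0,0,-0.048,0,0,0],
    [0.65,0,0,0,0,0,0],
    [0.65,0,0,0,0,0,0],
    [0.65,0,0,-0.16,0,0,0],
    [0.65,0,0,-0.48,0,0,0],
  ],
)

```text
time: 25.25
tool_pos: [0.5138, 0.4291, 0.2106]
tool_rot: [0.001, 1.0, -0.0, -0.002]
contact_force: [1.1, 0.5, 0.7]
gripper_width: 0.651
grasp_force: 0.0
```

Request:
shift_gripper(
  rows=[
    [0.65,0,0,-0.8,0,0,0],
    [0.65,0,0,-0.8,0,0,0],
    [0.8,-0.8,0.8,0,0,0,0],
    [0.8,-0.48,0.8,0,0,0,0],
    [0.8,0,0.8,0,0,0,0],
  ],
)

```text
time: 25.88
tool_pos: [0.4391, 0.2848, 0.3134]
tool_rot: [-0.0, 1.0, 0.001, 0.001]
contact_force: [0.2, -0.0, 0.8]
gripper_width: 0.799
grasp_force: 0.0
```

Request:
shift_gripper(
  rows=[
    [0.8,0,0.96,0,0,0,0],
    [0.8,0,0,0,0,0,0],
    [0.8,0,0,0,0,0,0],
  ],
)

```text
time: 26.25
tool_pos: [0.4408, 0.2257, 0.3131]
tool_rot: [-0.0, 1.0, -0.0, 0.001]
contact_force: [-0.4, -0.1, 0.5]
gripper_width: 0.802
grasp_force: 0.0
```

```bash
python3 -c "
from h import *
snap('g2');cv2.imwrite('pics/g2t.png',cv2.resize(manip.grab_frame('top')[100:280,150:470,::-1],(800,450),interpolation=cv2.INTER_CUBIC))
a=cv2.resize(load('g2')[0],(640,400));b=cv2.imread('pics/g2t.png');b=cv2.resize(b[:,:],(355,200))
go(.446,-.014,.26)"
```

```text
shift [0.0052 0.2405 0.0525] yaw 0.001 tilt [0.0003 0.0004]
```

View pics/g2.png

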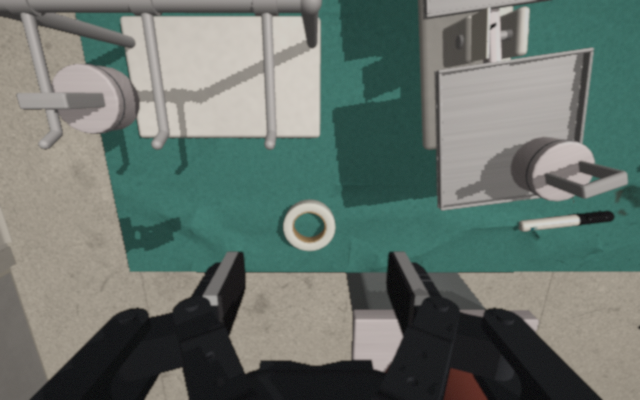

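Weight A hangs on hook2 (handle at (65,100)); B is still on the near pan, handle at about (587,179). Checking B's position with the pan now up.

```bash
python3 -c "
from h import *
c=load('g2')[1];print(c.plane(587,179,.202))
for z in (.11,.125):
  print(z,np.linalg.norm(c.plane(438,70,z)-c.plane(592,49,z)))"
```

```text
[0.45235116 0.00326263 0.202     ]
0.11 0.15139503653833994
0.125 0.14482697277381945
```

Request:
shift_gripper(
  rows=[
    [0.8,0.08,0.96,0,0,0,-0.9],
    [0.8,0,0,0,0,0,-0.95],
    [0.8,0,0,0,0,0,0],
  ],
)

```text
time: 26.72
tool_pos: [0.4455, 0.1718, 0.3123]
tool_rot: [-0.0, 0.985, 0.174, -0.0]
contact_force: [-0.7, 0.2, 0.2]
gripper_width: 0.8
grasp_force: 0.0
```

```bash
python3 -c "
from h import *
go(.446,-.014,.26)"
```

```text
shift [-0.063   0.1748  0.0523] yaw 0.3489 tilt [-0.0003  0.0002]
```

Request:
shift_gripper(
  rows=[
    [0.9,-0.32,0.88,0,0,0,0],
    [0.9,-0.32,0.88,0,0,0,0],
    [0.9,-0.368,0.88,0,0,0,0],
    [0.9,0,0.16,0.32,0,0,-0.12],
    [0.9,0,0,0,0,0,0],
  ],
)

```text
time: 27.35
tool_pos: [0.4457, -0.0146, 0.2907]
tool_rot: [-0.001, 0.983, 0.185, -0.002]
contact_force: [0.1, 0.1, -0.6]
gripper_width: 0.899
grasp_force: 0.0
```

```bash
python3 - <<'E'
from h import *
im,c=snap('k1');go(.446,-.014,.164)
# bar top face: predicted corners at z .202, and a mask overlay check by edges
y=.373;ex=np.array([np.cos(y),np.sin(y)]);ey=np.array([-np.sin(y),np.cos(y)])
for a,b in((6,18),(6,-18),(-6,-18),(-6,18)): print(c.proj([*(np.array([.446,-.014])+ex*a/1000+ey*b/1000),.202]).round(1))
q=c.proj([.446,-.014,.202]).astype(int);g=cv2.cvtColor(im,cv2.COLOR_BGR2GRAY)
q=np.clip(q,40,None);ed=cv2.Canny(g[q[1]-40:q[1]+40,q[0]-50:q[0]+50],40,100)
L=cv2.HoughLinesP(ed,1,np.pi/180,15,minLineLength=12,maxLineGap=3)
print(L[:,0]+np.array([q[0]-50,q[1]-40]*2))
E
```

```text
shift [1.000e-04 1.000e-04 1.277e-01] yaw 0.3728 tilt [-0.0019  0.0008]
[293.  193.5]
[340.3 193.4]
[339.9 208.2]
[293.4 208.3]
[[342 215 357 162]
 [345 215 360 161]
 [266 195 286 200]
 [285 177 306 177]
 [311 177 328 177]
 [297 207 315 213]
 [325 212 343 215]
 [316 189 333 189]
 [343 201 349 184]
 [266 198 279 200]
 [285 174 292 161]
 [285 182 287 194]
 [329 209 342 212]]
```

The horizontal edges confirm the yaw; offset is within a few mm. Descend and grip.

Request:
shift_gripper(
  rows=[
    [0.9,0,0,0.8,0,0,0],
    [0.9,0,0,0.64,0,0,0],
    [0.9,0,0,0.4,0,0,0],
    [0.9,0,0,0.192,0,0,0],
    [0.9,0,0,0,0,0,0],
  ],
)

```text
time: 28.02
tool_pos: [0.4464, -0.0139, 0.1655]
tool_rot: [-0.0, 0.982, 0.187, -0.0]
contact_force: [-0.0, 0.0, 0.4]
gripper_width: 0.901
grasp_force: 0.0
```

Request:
shift_gripper(
  rows=[
    [0,0,0,0,0,0,0],
    [0,0,0,0,0,0,0],
    [0,0,0,0,0,0,0],
    [0,0,0,0,0,0,0],
  ],
)

```text
time: 28.52
tool_pos: [0.4468, -0.0149, 0.166]
tool_rot: [0.0, 0.983, 0.186, 0.001]
contact_force: [1.2, 1.0, 0.5]
gripper_width: 0.413
grasp_force: 60.2
```

Request:
shift_gripper(
  rows=[
    [0,0,0,-0.32,0,0,0],
    [0,0,0,-0.64,0,0,0],
    [0,0,0,-0.8,0,0,0],
    [0,0,0,-0.64,0,0,0],
    [0,0,0,0,0,0,0],
  ],
)

```text
time: 29.15
tool_pos: [0.4475, -0.0152, 0.3186]
tool_rot: [0.001, 0.983, 0.186, 0.003]
contact_force: [1.1, 0.3, -3.3]
gripper_width: 0.415
grasp_force: 60.7
```

Converted, -0.055 m is -0.88, -0.05 m is -0.8, 0.187 rad is 0.935.

Request:
shift_gripper(
  rows=[
    [0,0,0,0,0,0,0.93],
    [0,0,0,0,0,0,0.935],
    [0,-0.16,-0.8,0,0,0,0],
    [0,-0.192,-0.8,0,0,0,0],
    [0,0,-0.88,0,0,0,0],
  ],
)

```text
time: 29.78
tool_pos: [0.4225, 0.1411, 0.3121]
tool_rot: [0.0, 1.0, -0.0, -0.002]
contact_force: [0.6, -0.0, -2.4]
gripper_width: 0.415
grasp_force: 61.3
```

Request:
shift_gripper(
  rows=[
    [0,0,-0.88,0,0,0,0],
    [0,0,-0.8,0,0,0,0],
    [0,0,-0.24,0,0,0,0],
    [0,0,0,0,0,0,0],
    [0,0,0,0,0,0,0],
  ],
)

```text
time: 30.4
tool_pos: [0.4238, 0.2589, 0.3143]
tool_rot: [0.001, 1.0, -0.0, -0.001]
contact_force: [-0.0, -0.1, -2.5]
gripper_width: 0.41
grasp_force: 61.7
```

```bash
python3 -c "
from h import *
go(.425,.2615,.196)"
```

```text
shift [ 0.0013 -0.0027  0.1183] yaw -0.0002 tilt [-0.0013 -0.0013]
```

Request:
shift_gripper(
  rows=[
    [0,0,-0.048,0.8,0,0,0],
    [0,0,0,0.8,0,0,0],
    [0,0,0,0.288,0,0,0],
    [0,0,0,0,0,0,0],
    [0,0.32,0,0,0,0,0],
  ],
)

```text
time: 31.02
tool_pos: [0.445, 0.2635, 0.2002]
tool_rot: [-0.001, 1.0, 0.001, 0.002]
contact_force: [0.6, 0.5, -2.2]
gripper_width: 0.411
grasp_force: 61.8
```

Request:
shift_gripper(
  rows=[
    [0,0.4,0,0,0,0,0],
    [0,0.4,0,0,0,0,0],
    [0,0.352,0,0,0,0,0],
    [0,0,0,0,0,0,0],
  ],
)

```text
time: 31.52
tool_pos: [0.5186, 0.2634, 0.2007]
tool_rot: [-0.001, 1.0, -0.0, 0.002]
contact_force: [0.5, -0.4, -2.2]
gripper_width: 0.41
grasp_force: 61.7
```

Request:
shift_gripper(
  rows=[
    [0,0,0,0.16,0,0,0],
    [0,0,0,0.128,0,0,0],
    [0,0,0,0.048,0,0,0],
    [0,0,0,0,0,0,0],
  ],
)

```text
time: 32.02
tool_pos: [0.5153, 0.2633, 0.1758]
tool_rot: [0.0, 1.0, 0.001, -0.001]
contact_force: [0.7, -0.4, -2.7]
gripper_width: 0.408
grasp_force: 61.7
```

Request:
shift_gripper(
  rows=[
    [0,0,0,0.032,0,0,0],
    [0,0,0,0,0,0,0],
  ],
)

```text
time: 32.28
tool_pos: [0.5159, 0.2633, 0.1744]
tool_rot: [-0.0, 1.0, 0.001, 0.0]
contact_force: [0.0, 0.4, -2.8]
gripper_width: 0.408
grasp_force: 61.7
```

Converted, 0.002 m is 0.032.

Request:
shift_gripper(
  rows=[
    [0,0,0,0.032,0,0,0],
    [0,0,0,0,0,0,0],
  ],
)

```text
time: 32.52
tool_pos: [0.5162, 0.2634, 0.1739]
tool_rot: [-0.0, 1.0, 0.001, 0.0]
contact_force: [-4.1, -0.9, 4.7]
gripper_width: 0.41
grasp_force: 62.7
```

Request:
shift_gripper(
  rows=[
    [0,0,0,0.016,0,0,0],
    [0,0,0,0,0,0,0],
  ],
)

```text
time: 32.78
tool_pos: [0.5162, 0.2634, 0.1738]
tool_rot: [-0.0, 1.0, 0.001, 0.001]
contact_force: [-5.5, -2.3, 8.2]
gripper_width: 0.417
grasp_force: 63.2
```

Converted, -0.03 m is -0.48, -0.01 m is -0.16.

Request:
shift_gripper(
  rows=[
    [0,0,0,-0.032,0,0,0],
    [0.65,0,0,0,0,0,0],
    [0.65,0,0,0,0,0,0],
    [0.65,0,0,-0.16,0,0,0],
    [0.65,0,0,-0.48,0,0,0],
  ],
)

```text
time: 33.4
tool_pos: [0.5148, 0.2629, 0.2121]
tool_rot: [0.001, 1.0, 0.001, -0.002]
contact_force: [0.8, -0.3, -0.2]
gripper_width: 0.651
grasp_force: 0.0
```

Request:
shift_gripper(
  rows=[
    [0.65,0,0,-0.8,0,0,0],
    [0.65,0,0,-0.8,0,0,0],
    [0.6,0.32,0.88,0,0,0,0],
    [0.6,0.32,0.88,0,0,0,0],
    [0.6,0.32,0.88,0,0,0,0],
  ],
)

```text
time: 34.02
tool_pos: [0.5767, 0.0969, 0.3145]
tool_rot: [-0.0, 1.0, 0.001, 0.001]
contact_force: [0.4, -0.1, -0.1]
gripper_width: 0.602
grasp_force: 0.0
```

Request:
shift_gripper(
  rows=[
    [0.6,0.48,0.8,0,0,0,0],
    [0.6,0,0,0,0,0,0],
    [0.6,0,0,0,0,0,0],
  ],
)

```text
time: 34.4
tool_pos: [0.6061, 0.0486, 0.3137]
tool_rot: [-0.0, 1.0, 0.0, 0.0]
contact_force: [0.3, 0.2, -0.1]
gripper_width: 0.6
grasp_force: 0.0
```

```bash
python3 - <<'E'
from h import *
im,c=snap('f1')
for P in[(.675,.084,.129),(.683,.013,.129)]: print("pred",c.proj(P).round(1))
q=c.proj([.678,.05,.12]).astype(int);g=cv2.cvtColor(im,cv2.COLOR_BGR2GRAY);x0,y0=q[0]-110,max(0,q[1]-70);r=cv2.resize(g[y0:q[1]+70,x0:q[0]+110],None,fx=3,fy=3,interpolation=cv2.INTER_CUBIC)
for lo,hi in((18,36),(60,100)):
    C=cv2.HoughCircles(r,cv2.HOUGH_GRADIENT,1,60,param1=80,param2=22,minRadius=lo,maxRadius=hi)
    if C is not None:
        for u,v,R_ in C[0][:8]: print(lo,round(x0+u/3,1),round(y0+v/3,1),round(R_/3,1),c.plane(x0+u/3,y0+v/3,.129 if lo==18 else .103).round(4))
E
```

```text
pred [280.5 103.7]
pred [352.8  95.2]
60 346.2 99.5 28.2 [0.6785 0.017  0.103 ]
```

```bash
python3 - <<'E'
from h import *
im,c=load('f1');u,v=230,40
p=cv2.resize(im[v:v+130,u:u+180],(540,390),interpolation=cv2.INTER_CUBIC)
for k in range(0,180,20): cv2.putText(p,str(u+k),(k*3,8),0,.3,(0,0,255))
for k in range(0,130,20): cv2.putText(p,str(v+k),(0,k*3+4),0,.3,(0,255,0))
t=snap('t1','top')[0]; a=cv2.resize(t[145:215,160:260],(260,182)); s=cv2.resize(t[170:250,360:480],(260,173))
left=np.vstack([a,s,np.zeros((35,260,3),np.uint8)])
cv2.imwrite('pics/c3.png',np.hstack([p,left]))
E
```

```text
(no output)
```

View pics/c3.png

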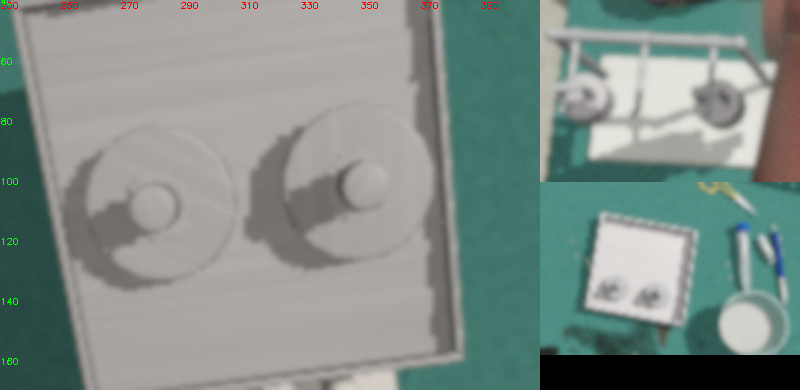

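Discs on the far pan have knobs at (281,109.3) and (351.7,102); both weights hang on the outer hooks and the small discs are in the tray.

```bash
python3 -c "
from h import *
c=load('f1')[1]
print(c.plane(281,109.3,.129),c.plane(351.7,102,.129))
print(c.plane(283.7,108.3,.103),c.plane(349.5,101,.103))
go(.671,.082,.116)
for z in (.13,.095): print(z,np.linalg.norm(c.plane(385,158,z)-c.plane(259,170,z)))"

```

```text
[0.66969604 0.08367018 0.129     ] [0.67664038 0.01383553 0.129     ]
[0.66946193 0.0834773  0.103     ] [0.67694296 0.01338844 0.103     ]
shift [ 0.0652 -0.0322  0.1978] yaw 0.0027 tilt [0.0003 0.0003]
0.13 0.13187641546101064
0.095 0.14602127203753631
```

Converted, 0.04 m is 0.64, 0.05 m is 0.8.

Request:
shift_gripper(
  rows=[
    [0.6,0.64,-0.32,0.48,0,0,0],
    [0.6,0.384,-0.24,0.8,0,0,0],
    [0.6,0,0,0.8,0,0,0],
    [0.6,0,0,0.72,0,0,0],
    [0.6,0,0,0.368,0,0,0],
  ],
)

```text
time: 35.12
tool_pos: [0.6681, 0.085, 0.1122]
tool_rot: [-0.0, 1.0, 0.002, -0.002]
contact_force: [0.1, 0.0, 0.0]
gripper_width: 0.599
grasp_force: 0.0
```

Request:
shift_gripper(
  rows=[
    [0.6,0,0,0,0,0,0],
    [0.6,0,0,0,0,0,0],
  ],
)

```text
time: 35.38
tool_pos: [0.6716, 0.0838, 0.1182]
tool_rot: [-0.0, 1.0, 0.001, 0.002]
contact_force: [0.4, -0.8, 1.1]
gripper_width: 0.604
grasp_force: 0.0
```

```bash
python3 -c "
from h import *
go(.670,.0835,.114)"
```

```text
shift [-0.0016  0.0003  0.0042] yaw 0.0017 tilt [0.0042 0.0001]
```

Request:
shift_gripper(
  rows=[
    [0.6,0,0,0.048,0,0,0],
    [0,0,0,0,0,0,0],
    [0,0,0,0,0,0,0],
    [0,0,0,0,0,0,0],
    [0,0,0,0,0,0,0],
  ],
)

```text
time: 36.0
tool_pos: [0.6704, 0.0836, 0.1131]
tool_rot: [-0.0, 1.0, 0.001, 0.0]
contact_force: [-0.9, -0.0, 3.0]
gripper_width: 0.158
grasp_force: 58.5
```

Request:
shift_gripper(
  rows=[
    [0,0,0,-0.48,0,0,0],
    [0,0,0,-0.8,0,0,0],
    [0,0,0,-0.96,0,0,0],
    [0,-0.32,0.8,-0.32,0,0,0],
    [0,-0.48,0.8,0,0,0,0],
  ],
)

```text
time: 36.62
tool_pos: [0.6208, -0.0176, 0.2744]
tool_rot: [0.001, 1.0, 0.001, 0.002]
contact_force: [-0.0, -1.3, -3.4]
gripper_width: 0.159
grasp_force: 58.7
```

Request:
shift_gripper(
  rows=[
    [0,-0.48,0.8,0,0,0,0],
    [0,-0.48,0.8,0,0,0,0],
    [0,-0.48,0.8,0,0,0,0],
    [0,-0.096,0.88,0,0,0,0],
    [0,0,0.88,0,0,0,0],
  ],
)

```text
time: 37.25
tool_pos: [0.5232, -0.2781, 0.271]
tool_rot: [-0.0, 1.0, 0.0, -0.001]
contact_force: [1.6, -0.5, -2.6]
gripper_width: 0.158
grasp_force: 58.8
```

Request:
shift_gripper(
  rows=[
    [0,0,0.672,0,0,0,0],
    [0,0,0,0,0,0,0],
    [0,0,0,0,0,0,0],
  ],
)

```text
time: 37.62
tool_pos: [0.5241, -0.3182, 0.2709]
tool_rot: [-0.001, 1.0, 0.0, -0.001]
contact_force: [0.3, -0.3, -3.3]
gripper_width: 0.157
grasp_force: 59.0
```

```bash
python3 -c "
from h import *
go(.525,-.318,.06)"
```

```text
shift [1.200e-03 2.000e-04 2.109e-01] yaw 0.0009 tilt [-0.0018  0.0018]
```

Request:
shift_gripper(
  rows=[
    [0,0.016,0,0.96,0,0,0],
    [0,0,0,0.96,0,0,0],
    [0,0,0,0.96,0,0,0],
    [0,0,0,0.64,0,0,0],
    [0,0,0,0.224,0,0,0],
  ],
)

```text
time: 38.25
tool_pos: [0.5237, -0.3157, 0.0347]
tool_rot: [-0.002, 1.0, 0.001, -0.003]
contact_force: [-1.0, -0.1, -1.9]
gripper_width: 0.157
grasp_force: 59.0
```

Request:
shift_gripper(
  rows=[
    [0,0,0,0.048,0,0,0],
    [0,0,0,0,0,0,0],
  ],
)

```text
time: 38.5
tool_pos: [0.5271, -0.3194, 0.0377]
tool_rot: [0.001, 1.0, 0.001, 0.002]
contact_force: [0.4, -0.7, -3.4]
gripper_width: 0.156
grasp_force: 59.0
```

Request:
shift_gripper(
  rows=[
    [0,0,0,0.032,0,0,0],
    [0,0,0,0,0,0,0],
  ],
)

```text
time: 38.75
tool_pos: [0.5262, -0.3192, 0.0345]
tool_rot: [0.001, 1.0, 0.001, 0.001]
contact_force: [-0.4, -0.9, -3.6]
gripper_width: 0.153
grasp_force: 59.0
```

Request:
shift_gripper(
  rows=[
    [0,0,0,0.048,0,0,0],
    [0,0,0,0,0,0,0],
  ],
)

```text
time: 39.0
tool_pos: [0.5262, -0.3193, 0.0313]
tool_rot: [0.001, 1.0, 0.001, 0.001]
contact_force: [-0.7, 0.1, 1.4]
gripper_width: 0.156
grasp_force: 59.6
```

Request:
shift_gripper(
  rows=[
    [0,0,0,0.016,0,0,0],
    [0,0,0,0,0,0,0],
  ],
)

```text
time: 39.25
tool_pos: [0.5262, -0.3193, 0.0313]
tool_rot: [0.0, 1.0, 0.001, 0.0]
contact_force: [-3.6, 1.9, 6.6]
gripper_width: 0.153
grasp_force: 60.2
```

Request:
shift_gripper(
  rows=[
    [0,0,0,-0.016,0,0,0],
    [0.5,0,0,0,0,0,0],
    [0.5,0,0,0,0,0,0],
    [0.5,0,0,-0.48,0,0,0],
    [0.5,0,0,-0.96,0,0,0],
  ],
)

```text
time: 39.88
tool_pos: [0.5234, -0.3169, 0.1172]
tool_rot: [-0.003, 1.0, 0.001, -0.003]
contact_force: [0.9, -0.9, 0.5]
gripper_width: 0.502
grasp_force: 0.0
```

Request:
shift_gripper(
  rows=[
    [0.6,0,0,-0.96,0,0,0],
    [0.6,0,0,-0.96,0,0,0],
    [0.6,0.32,-0.8,-0.64,0,0,0],
    [0.6,0.32,-0.8,-0.48,0,0,0],
    [0.6,0.32,-0.88,0,0,0,0],
  ],
)

```text
time: 40.5
tool_pos: [0.5857, -0.1664, 0.3118]
tool_rot: [0.001, 1.0, 0.0, 0.003]
contact_force: [0.8, 0.2, -0.7]
gripper_width: 0.6
grasp_force: 0.0
```

Request:
shift_gripper(
  rows=[
    [0.6,0.32,-0.88,0,0,0,0],
    [0.6,0,-0.88,0,0,0,0],
    [0.6,0,-1.08,0,0,0,0],
    [0.6,0,0,0,0,0,0],
    [0.6,0,0,0,0,0,0],
  ],
)

```text
time: 41.12
tool_pos: [0.6038, 0.0053, 0.3073]
tool_rot: [0.0, 1.0, 0.001, -0.0]
contact_force: [-0.3, -0.6, 0.1]
gripper_width: 0.601
grasp_force: 0.0
```

```bash
python3 - <<'E'
from h import *
im,c=snap('f2');go(.677,.0135,.114)
print("pred knob",c.proj([.677,.0135,.129]).round(1),"face",c.proj([.677,.0135,.103]).round(1),c.proj([.677,.0135-.027,.103]).round(1))
q=c.proj([.678,.03,.12]).astype(int);g=cv2.cvtColor(im,cv2.COLOR_BGR2GRAY);x0,y0=q[0]-110,max(0,q[1]-70);r=cv2.resize(g[y0:q[1]+70,x0:q[0]+110],None,fx=3,fy=3,interpolation=cv2.INTER_CUBIC)
for lo,hi,t in((18,34,14),(66,90,16)):
    C=cv2.HoughCircles(r,cv2.HOUGH_GRADIENT,1,60,param1=60,param2=t,minRadius=lo,maxRadius=hi)
    if C is not None:
        for u,v,R_ in C[0][:5]: print(lo,round(x0+u/3,1),round(y0+v/3,1),round(R_/3,1),c.plane(x0+u/3,y0+v/3,.129 if lo==18 else .103).round(4))
E
```

```text
shift [ 0.0733 -0.0089  0.1933] yaw 0.0004 tilt [-0.0004 -0.0004]
pred knob [307.8  99.1] face [308.4  98.6] [334.4  98.7]
66 310.5 97.8 27.2 [0.6778 0.0113 0.103 ]
```

Disc 2 is found at (0.678, 0.012), as expected. Descend, grasp, carry.

Converted, 0.05 m is 0.8, 0.045 m is 0.72.

Request:
shift_gripper(
  rows=[
    [0.6,0.8,-0.128,0.48,0,0,0],
    [0.6,0.368,0,0.8,0,0,0],
    [0.6,0,0,0.8,0,0,0],
    [0.6,0,0,0.72,0,0,0],
    [0.6,0,0,0.288,0,0,0],
  ],
  quiet=true,
)

```text
ok
```

Request:
shift_gripper(
  rows=[
    [0.6,0,0,0,0,0,0],
    [0,0,0,0,0,0,0],
    [0,0,0,0,0,0,0],
    [0,0,0,0,0,0,0],
    [0,0,0,0,0,0,0],
  ],
)

```text
time: 42.42
tool_pos: [0.6785, 0.0134, 0.1177]
tool_rot: [0.0, 1.0, 0.001, 0.002]
contact_force: [-0.7, -0.8, 6.1]
gripper_width: 0.146
grasp_force: 58.6
```

Request:
shift_gripper(
  rows=[
    [0,0,0,-0.48,0,0,0],
    [0,0,0,-0.8,0,0,0],
    [0,0,0,-0.96,0,0,0],
    [0,-0.32,0.8,-0.32,0,0,0],
    [0,-0.48,0.8,0,0,0,0],
  ],
)

```text
time: 43.05
tool_pos: [0.6277, -0.0873, 0.2778]
tool_rot: [0.001, 1.0, 0.002, 0.003]
contact_force: [-0.3, -0.5, -3.6]
gripper_width: 0.146
grasp_force: 58.8
```

Request:
shift_gripper(
  rows=[
    [0,-0.48,0.8,0,0,0,0],
    [0,-0.48,0.8,0,0,0,0],
    [0,-0.48,0.8,0,0,0,0],
    [0,-0.304,0.88,0,0,0,0],
    [0,0,0.88,0,0,0,0],
  ],
)

```text
time: 43.68
tool_pos: [0.5168, -0.3478, 0.2744]
tool_rot: [-0.0, 1.0, 0.0, -0.0]
contact_force: [1.8, 0.5, -2.5]
gripper_width: 0.15
grasp_force: 58.8
```

Request:
shift_gripper(
  rows=[
    [0,0,0.672,0,0,0,0],
    [0,0,0,0,0,0,0],
    [0,0,0,0,0,0,0],
  ],
)

```text
time: 44.05
tool_pos: [0.5181, -0.388, 0.2738]
tool_rot: [-0.001, 1.0, 0.001, -0.0]
contact_force: [0.7, 0.2, -2.9]
gripper_width: 0.151
grasp_force: 59.0
```

```bash
python3 -c "
from h import *
go(.518,-.389,.034)
im,c=snap('e1')
for P in [(.526,-.319,.047),(.4555,-.308,.044),(.447,-.3745,.044)]: print(c.proj(P).round(1))"
```

```text
shift [2.000e-04 1.400e-03 2.398e-01] yaw 0.0012 tilt [-0.001   0.0015]
[257.6 156.5]
[252.4 211.8]
[305.7 218.2]
```

Request:
shift_gripper(
  rows=[
    [0,0,0.016,0.96,0,0,0],
    [0,0,0,0.96,0,0,0],
    [0,0,0,0.96,0,0,0],
    [0,0,0,0.64,0,0,0],
    [0,0,0,0.24,0,0,0],
  ],
)

```text
time: 44.72
tool_pos: [0.517, -0.3867, 0.0362]
tool_rot: [-0.002, 1.0, 0.001, -0.002]
contact_force: [0.1, -0.0, -2.9]
gripper_width: 0.148
grasp_force: 59.0
```

Request:
shift_gripper(
  rows=[
    [0,0,0,0.016,0,0,0],
    [0,0,0,0,0,0,0],
  ],
)

```text
time: 44.98
tool_pos: [0.5199, -0.3906, 0.0413]
tool_rot: [0.002, 1.0, 0.001, 0.002]
contact_force: [0.2, 0.7, -2.4]
gripper_width: 0.15
grasp_force: 59.3
```

Request:
shift_gripper(
  rows=[
    [0,0,0,0.032,0,0,0],
    [0,0,0,0,0,0,0],
  ],
)

```text
time: 45.22
tool_pos: [0.5187, -0.39, 0.0376]
tool_rot: [0.0, 1.0, 0.001, 0.001]
contact_force: [-0.2, 0.5, -2.8]
gripper_width: 0.148
grasp_force: 59.3
```

Request:
shift_gripper(
  rows=[
    [0,0,0,0.032,0,0,0],
    [0,0,0,0,0,0,0],
  ],
)

```text
time: 45.48
tool_pos: [0.5186, -0.3901, 0.0359]
tool_rot: [0.0, 1.0, 0.001, 0.0]
contact_force: [-2.3, 1.6, 4.0]
gripper_width: 0.147
grasp_force: 60.0
```

Request:
shift_gripper(
  rows=[
    [0,0,0,0.032,0,0,0],
    [0,0,0,0,0,0,0],
  ],
)

```text
time: 45.72
tool_pos: [0.5187, -0.3902, 0.0358]
tool_rot: [0.0, 1.0, 0.001, -0.0]
contact_force: [-7.5, 4.5, 12.7]
gripper_width: 0.156
grasp_force: 61.2
```

Request:
shift_gripper(
  rows=[
    [0,0,0,-0.048,0,0,0],
    [0.5,0,0,0,0,0,0],
    [0.5,0,0,0,0,0,0],
    [0.5,0,0,-0.48,0,0,0],
    [0.5,0,0,-0.96,0,0,0],
  ],
)

```text
time: 46.35
tool_pos: [0.5165, -0.3878, 0.1225]
tool_rot: [-0.003, 1.0, 0.001, -0.003]
contact_force: [0.8, -0.8, 0.4]
gripper_width: 0.498
grasp_force: 0.0
```

Request:
shift_gripper(
  rows=[
    [0.6,0,0,-0.96,0,0,0],
    [0.6,0,0,-0.96,0,0,0],
    [0.6,-0.48,-0.8,-0.64,0,0,0],
    [0.6,0,0,0,0,0,0],
    [0.6,0,0,0,0,0,0],
  ],
)

```text
time: 46.98
tool_pos: [0.4917, -0.3454, 0.2803]
tool_rot: [-0.0, 1.0, 0.001, -0.0]
contact_force: [0.5, 0.5, -0.1]
gripper_width: 0.601
grasp_force: 0.0
```

```bash
python3 - <<'E'
from h import *
im,c=snap('z1');g=cv2.cvtColor(im,cv2.COLOR_BGR2GRAY)
q=c.proj([.486,-.35,.02]).astype(int);x0,y0=q[0]-90,max(0,q[1]-80)
r=cv2.resize(g[y0:q[1]+80,x0:q[0]+90],None,fx=3,fy=3,interpolation=cv2.INTER_CUBIC)
C=cv2.HoughCircles(r,cv2.HOUGH_GRADIENT,1,90,param1=60,param2=18,minRadius=42,maxRadius=75)
for u,v,R_ in C[0][:8]: print(round(x0+u/3),round(y0+v/3),round(R_/3,1),c.plane(x0+u/3,y0+v/3,.02).round(3))
a=load('t1')[0];b=snap('t2','top')[0];w=load('f1')
d=cv2.absdiff(a,b).max(2);print("stand diff",(d[145:215,160:245]>40).sum(),"tape/marker diff",(d[230:262,220:262]>40).sum(),(d[240:256,325:372]>40).sum())
E
```

```text
288 192 22.6 [ 0.446 -0.308  0.02 ]
352 138 20.6 [ 0.517 -0.39   0.02 ]
338 194 15.8 [ 0.444 -0.375  0.02 ]
292 132 22.1 [ 0.525 -0.316  0.02 ]
stand diff 602 tape/marker diff 856 623
```

Four discs found at their tray places. Verify the weights with the wrist camera before handing in.

Converted, -0.06 m is -0.96, -0.03 m is -0.48.

Request:
shift_gripper(
  rows=[
    [0.6,-0.32,-0.96,-0.48,0,0,0],
    [0.6,-0.32,-0.96,0,0,0,0],
    [0.6,-0.16,-0.96,0,0,0,0],
    [0.6,0,-0.96,0,0,0,0],
    [0.6,0,-0.96,0,0,0,0],
  ],
  quiet=true,
)

```text
ok
```

Request:
shift_gripper(
  rows=[
    [0.8,0,-0.96,0,0,0,0],
    [0.8,0,-0.96,0,0,0,0],
    [0.8,0,-0.96,0,0,0,0],
    [0.8,0,-0.96,0,0,0,0],
    [0.8,0,-0.496,0,0,0,0],
  ],
  quiet=true,
)

```text
ok
```

Request:
shift_gripper(
  rows=[
    [0.8,0,0,0,0,0,0],
    [0.8,0,0,0,0,0,0],
    [0.8,0,0,0,0,0,0],
  ],
)

```text
time: 48.7
tool_pos: [0.4437, 0.2172, 0.3073]
tool_rot: [0.0, 1.0, -0.0, -0.0]
contact_force: [0.3, -0.2, 0.7]
gripper_width: 0.8
grasp_force: 0.0
```

```bash
python3 - <<'E'
from h import *
im,c=snap('z2');g=cv2.cvtColor(im,cv2.COLOR_BGR2GRAY);im0,c0=load('g2')
for n,y in(("hook2",.430),("hook0",.263),("hook1(empty)",.346)):
    q=c.proj([.516,y,.162]).astype(int);x0,y0=max(0,q[0]-55),max(0,q[1]-55)
    r=cv2.resize(g[y0:q[1]+55,x0:q[0]+55],None,fx=3,fy=3,interpolation=cv2.INTER_CUBIC)
    C=cv2.HoughCircles(r,cv2.HOUGH_GRADIENT,1,60,param1=60,param2=20,minRadius=70,maxRadius=120)
    print(n,q,None if C is None else [(c.plane(x0+u/3,y0+v/3,.162).round(3),round(R_/3*.32/318,3)) for u,v,R_ in C[0][:2]])
# bystander: tape
a=im0[190:260,270:350].astype(int);print(c.proj([.331,.24,.02]),c0.proj([.331,.24,.02]),[cv2.matchTemplate(im,im0[190:260,270:350],cv2.TM_CCOEFF_NORMED).max().round(3),cv2.minMaxLoc(cv2.matchTemplate(im,im0[190:260,270:350],cv2.TM_CCOEFF_NORMED))[3],cv2.minMaxLoc(cv2.matchTemplate(im,im0[60:150,10:140],cv2.TM_CCOEFF_NORMED))])
E
```

```text
hook2 [ 70 101] [(array([0.514, 0.43 , 0.162]), np.float32(0.037))]
hook0 [263 101] [(array([0.517, 0.26 , 0.162]), np.float32(0.036))]
hook1(empty) [167 101] None
[300.58250109 229.88606862] [306.68047954 226.82335808] [np.float32(0.991), (264, 193), (-0.4819584786891937, 0.8614054918289185, (324, 41), (0, 63))]
```

Both weights hang where expected, hook1 is empty, and the tape is unmoved. Handing in.

```bash
python3 -c "
from plant import manip
print(manip.job_done())"
```

```text
the job is handed in; nothing more can be done
None
```

The job is handed in, and no verdict came back: the beam stayed level with both 300 g discs against the two 300 g weights; final camera checks found the weights on the outer hooks and all four discs in the tray, with the tape roll unmoved (tub and marker not re-measured).

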